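# Load and lock the control-module programming nest

## Robot

A 6-joint arm with a two-finger parallel gripper is mounted at the origin on the work surface. World frame = base frame: x ahead of the robot, y to its left, z up, the work surface at z = 0. Lengths are in m, angles in rad, forces in N, time in s.
With the tool pointing down it reaches from about 0.375 to 0.9 m from the base axis. Payload 3.1 kg.
Tool frame: the origin (TCP) lies between the finger pads; the fingertips stand 19 mm ahead of it and the grasp point (between the pads) is the TCP; z points along the fingers, y is the line along which they close (so a half turn about z gives the same grasp; the last joint's range is limited). The gripper opens to 87 mm and grips with 3 to 60 N. Pads are 19 mm wide; open, the fingers measure 117 mm over their backs; the gripper's body (75 mm by 190 mm) begins 51 mm behind the grasp point.
Start: joints at [1.034, 0.527, 1.433, -0, 1.181, -0.178], TCP at [0.219, 0.585, 0.242] pointing down, gripper open.
Joint ranges: [-3.08, 3.08], [-0.75, 2.2], [0.22, 2.44], [-1.43, 4.57], [0, 2.65], [-2.85, 2.85]. Speed limits (rad/s): [2.79, 2.79, 3.14, 3.14, 3.14, 3.14].

## Interface

Orientations are given as a unit quaternion [x, y, z, w].
In Python, from rig import telemetry, viewer, hand_in gives the robot as it stands. The module is installed in compiled form; this text tells all that it offers.
- The arm moves only by the shell command python3 -m creep 'ROWS' [FORCE]. ROWS is JSON, a list of rows, each an object with "translation": the shift along the tool's x, y, z in mm, a list of three; "roll": the turn about the tool's z in degrees; "gripper": the finger opening in mm, from 0 to 87. In form: [{"translation": [tx, ty, tz], "roll": roll, "gripper": gripper}, ...]. A call has 1 to 5 rows; each row is the pose to reach, as a shift and turn from the pose commanded when the call began, along the tool's axes at that moment; what a row does not reach only later rows make up. A row lasts 1/12 s, in which the tool goes at most 41.7 mm and 7.16 degrees, less where a joint would pass 70% of its speed; a pose out of reach is approached as far as the arm can. A call with a gripper value outside its range is refused whole. The fingers move at their own pace and stop on an object; FORCE is the grip in N (left out, the last holds). Time passes only in rows, so rows that repeat a pose let the fingers close. It gives the time, the measured TCP pose, the force, the opening and the grip force at its end, in the units of the state.
- telemetry.get_obs(): the state, without advancing time (a new reading comes with each control period).
- viewer.camera(name): name is "scene" or "top"; returns the picture (400x640x3 uint8, blue, green, red); there is no depth.
- viewer.camera_info(name): a dict with "intrinsics" (3x3 intrinsics, pixels), "rvec" (rotation vector, rad) and "tvec" (3), from world to camera coordinates, as OpenCV has them. Camera axes: x right, y down, z forward; pixel columns grow to the right and rows downward; lengths in m; the calibration is good to about 2 mm. A picture is of the moment at which its call begins. camera_info takes no time and is no camera call.
- hand_in(): hands the job in; it is judged then, once.
Trained networks look in the newest picture that a camera, given by its name, has taken for a name from the list of things; names that differ only in an ending like _2 or _b are one class to them, and where a whole thing is asked for, a point or a joint stands for the part that bears it (a point fixed in the world has none). Each returns a list of dicts, best first, with "p" (0 to 1); they miss things now and then, are a little off and sometimes report something else, mostly with a low value. They report only what shows in the picture. A call takes as long as a camera call. They do not tell look-alikes from the thing itself.
- viewer.recognise(camera, thing): "bbox" ([left, top, width, height] in pixels, round what is visible of it).
The state is a dict: "time": time; "q": joint angles; "joint_velocities": joint speeds; "joint_torque": joint torques, N m; "position": TCP position; "tool_rot": TCP orientation; "ft_force": force on the tool from outside, world axes, zero at the start; "moment": the same for the moment, N m; "grip_width": finger opening in m; "grip_force": force on a finger pad.
Only numpy, scipy, OpenCV 4.12 (cv2) and the standard library are available. Lean on these libraries where they do the work, as an engineer would, in place of code of your own. Each camera call takes 0.05 s, during which the arm holds its last target. There are 200 camera calls.

## Task

Load every control module lying on the bench into the programming nest, one flat in each bay, then press the nest's hinged cover down until its detent holds it shut. Turn both lock collars fully to their locked marks, so that each orange tongue lies over its green cover tab, and only then press the green start button fully down and let go. Leave the tape, the can and the parts bin where they are.

Things in the scene. Friction and masses are not known exactly. Their poses are not given: they have to be found in the camera images.
- nest: programming nest, fixed to the bench: blue base plate 250 x 230 x 8 mm with an open aluminium box 100 (x) x 200 (y) mm (front and back walls reach 68 mm, end walls 30 mm above the bench), the cover hinged on its far (+x) rim; on the near side two lock collars, the start button between them. Origin: on the bench under the box centre; x from locks to hinge, y across the bays, z up
- bays (a point): centre of the floor of the box (8 mm above the bench), axes as the nest. Four open bays side by side, centres at y = -70.5, -23.5, +23.5, +70.5 mm, x = 0; each 43 mm wide (y), 88 mm long (x), parted by ridges 4 mm thick and 14 mm high; the front and back walls (x = -44 and +44 mm) stand 60 mm above this floor, the end walls (y = -94 and +94 mm) only 22 mm
- cover (a joint): angle of the clear, yellow-edged cover, rad: 0 = shut, 1.8 = fully open. A spring pushes it open (about 2 N at its edge); pressed fully home (the last 10 mm take up to some 12 N) a sprung detent at the middle of the front edge snaps over and holds it shut
- cover_hinge (a point): on the cover's hinge line, middle of its width, 55 mm beyond the box centre (nest +x) and 70 mm up. The cover plate is 112 mm from hinge to free edge, 206 mm wide, 8 mm thick; shut, its top is at 78 mm and its underside at 70 mm
- cover_edge (a point): middle of the free edge of the cover, on its outer (upper when shut) face. Two green tabs 26 mm wide stand 19 mm further out at 70 mm either side of it
- collar_l (a joint): turn of the left lock collar (nest +y) about its upright axis, rad: 0 = fully unlocked (orange tongue pointing sideways, nest +y), growing as it turns clockwise seen from above, 1.571 = locked mark and end stop (tongue pointing to nest +x, lying over the green tab of the shut cover). Stiff (about 0.15 N m), stays where left
- collar_r (a joint): turn of the right lock collar (nest -y) about its upright axis, rad: 0 = fully unlocked (orange tongue pointing sideways, nest -y), growing as it turns anticlockwise seen from above, 1.571 = locked mark and end stop (tongue pointing to nest +x, lying over the green tab of the shut cover). Stiff (about 0.15 N m), stays where left
- collar_l_axis (a point): centre of the top face of the left lock collar, on its turning axis. The collar is a knurled aluminium ring of 52 mm diameter and 34 mm height (56 to 90 mm above the bench) on a dark post of 44 mm diameter
- collar_l_tip (a point): end of the left collar's orange tongue, top side: 70 mm from the axis. The tongue is 14 mm wide and 10 mm thick, at 80 to 90 mm above the bench
- collar_r_axis (a point): centre of the top face of the right lock collar, on its turning axis. The collar is a knurled aluminium ring of 52 mm diameter and 34 mm height (56 to 90 mm above the bench) on a dark post of 44 mm diameter
- collar_r_tip (a point): end of the right collar's orange tongue, top side: 70 mm from the axis. The tongue is 14 mm wide and 10 mm thick, at 80 to 90 mm above the bench
- start (a joint): travel of the green start button, m: 0 = up, 0.006 = fully down (about 5 N); springs back
- start_top (a point): centre of the top of the start button (28 mm diameter), midway between the collars, 54 mm above the bench when up
- module0: control module, black box 72 (its x) x 34 (y) x 30 mm (z) with a yellow grip rib standing on the middle of its top, 56 (x) x 14 (y) x 26 mm; 56 mm high over all; grey connector face on its +x end; about 0.16 kg. Origin: centre of its underside, z up. Absent ones read None. Either way round is fine in a bay
- module1: control module, black box 72 (its x) x 34 (y) x 30 mm (z) with a yellow grip rib standing on the middle of its top, 56 (x) x 14 (y) x 26 mm; 56 mm high over all; grey connector face on its +x end; about 0.16 kg. Origin: centre of its underside, z up. Absent ones read None. Either way round is fine in a bay
- module2: control module, black box 72 (its x) x 34 (y) x 30 mm (z) with a yellow grip rib standing on the middle of its top, 56 (x) x 14 (y) x 26 mm; 56 mm high over all; grey connector face on its +x end; about 0.16 kg. Origin: centre of its underside, z up. Absent ones read None. Either way round is fine in a bay
- module3: control module, black box 72 (its x) x 34 (y) x 30 mm (z) with a yellow grip rib standing on the middle of its top, 56 (x) x 14 (y) x 26 mm; 56 mm high over all; grey connector face on its +x end; about 0.16 kg. Origin: centre of its underside, z up. Absent ones read None. Either way round is fine in a bay
- tape: bystander: roll of black tape lying flat, 100 mm across, 48 mm high; origin at the centre of its underside
- can: bystander: red can 60 mm across, 160 mm tall, standing; origin at the centre of its underside
- bin: bystander: blue open parts bin 120 x 100 x 60 mm; origin at the centre of its underside
There are look-alikes about, which are no part of the job. Leave any pink look-alike of the module2 alone. Leave any red look-alike of the module1 alone.

How it is judged:
On the way, in this order (a step that is already met when the one before it is completed fails the run):
1. every module present stands flat in a bay of the nest, let go (x of module0 in the frame of bays between -0.014 and 0.014 m and y of module0 in the frame of bays between -0.085 and 0.085 m and z of module0 in the frame of bays between -0.005 and 0.006 m and angle between each of module0, module1, module2, module3's own z axis and vertical below 0.12 rad and x of module1 in the frame of bays between -0.014 and 0.014 m and y of module1 in the frame of bays between -0.085 and 0.085 m and z of module1 in the frame of bays between -0.005 and 0.006 m and x of module2 in the frame of bays between -0.014 and 0.014 m and y of module2 in the frame of bays between -0.085 and 0.085 m and z of module2 in the frame of bays between -0.005 and 0.006 m and x of module3 in the frame of bays between -0.014 and 0.014 m and y of module3 in the frame of bays between -0.085 and 0.085 m and z of module3 in the frame of bays between -0.005 and 0.006 m and contact force between each of module0, module1, module2, module3 and the fingers below 0.2 N), for 0.2 s.
2. the cover is shut, with the modules under it (value of joint cover below 0.06 rad and x of module0 in the frame of bays between -0.014 and 0.014 m and y of module0 in the frame of bays between -0.085 and 0.085 m and z of module0 in the frame of bays between -0.005 and 0.006 m and angle between each of module0, module1, module2, module3's own z axis and vertical below 0.12 rad and x of module1 in the frame of bays between -0.014 and 0.014 m and y of module1 in the frame of bays between -0.085 and 0.085 m and z of module1 in the frame of bays between -0.005 and 0.006 m and x of module2 in the frame of bays between -0.014 and 0.014 m and y of module2 in the frame of bays between -0.085 and 0.085 m and z of module2 in the frame of bays between -0.005 and 0.006 m and x of module3 in the frame of bays between -0.014 and 0.014 m and y of module3 in the frame of bays between -0.085 and 0.085 m and z of module3 in the frame of bays between -0.005 and 0.006 m), for 0.3 s.
3. both collars are at their locked marks, the cover still shut (value of joint cover below 0.06 rad and value of joint each of collar_l, collar_r above 1.44 rad), for 0.2 s.
4. the start button is pressed down, cover shut and collars locked (all of step 3 and value of joint start above 0.0045 m), for 0.05 s.
At the end, for the whole second after the job is handed in: every module present lies flat in a bay (underside within 6 mm of the floor, tilt under 0.12 rad, within 14 mm of the bay row's centre line), the cover is shut (below 0.06 rad), both collars are at their locked marks (above 1.44 of 1.571 rad), the start button is up again and everything is at rest (all of step 3 and x of module0 in the frame of bays between -0.014 and 0.014 m and y of module0 in the frame of bays between -0.085 and 0.085 m and z of module0 in the frame of bays between -0.005 and 0.006 m and angle between each of module0, module1, module2, module3's own z axis and vertical below 0.12 rad and x of module1 in the frame of bays between -0.014 and 0.014 m and y of module1 in the frame of bays between -0.085 and 0.085 m and z of module1 in the frame of bays between -0.005 and 0.006 m and x of module2 in the frame of bays between -0.014 and 0.014 m and y of module2 in the frame of bays between -0.085 and 0.085 m and z of module2 in the frame of bays between -0.005 and 0.006 m and x of module3 in the frame of bays between -0.014 and 0.014 m and y of module3 in the frame of bays between -0.085 and 0.085 m and z of module3 in the frame of bays between -0.005 and 0.006 m and value of joint start below 0.002 m and linear speed of each of module0, module1, module2, module3 below 0.02 m/s); the robot touches nothing.
It fails at once if the black roll of tape is moved more than 30 mm (distance of tape from where it was at the start of the episode above 0.03 m).
It fails at once if the red can is moved more than 30 mm (distance of can from where it was at the start of the episode above 0.03 m).
It fails at once if the blue parts bin is moved more than 30 mm (distance of bin from where it was at the start of the episode above 0.03 m).
It fails at once if the start button is pressed before the cover is shut and both collars are locked (value of joint start above 0.0045 m and (value of joint cover above 0.06 rad or value of joint any of collar_l, collar_r below 1.44 rad)).
Of module0, module1, module2, module3 only 2 to 4 are there at a start; the rules pass over those that are not, and their reading is None.
At some moment in a run one of module0, module1, module2, module3 may be knocked a few centimetres aside while the robot is not near it.
Once in a run the grip may slacken for a moment while it holds something.
It also fails if it takes over 210 s, if anything falls off the work surface, if the arm or the gripper's body presses on something with over 40 N, if the wrist force passes 120 N, or if a joint passes its speed limit or range.

## Working session

There is one attempt and no reset: what is moved stays moved. The work goes in short steps, Python scripts to look and compute and a shell command to move; the robot and the scene stay as the last step left them, time stands still between calls to the robot, and variables do not carry over. Pictures are saved under pics/ and viewed, at most 14 in all, crops included, and the job is handed in when it is done.

```bash
mkdir -p pics; cat > h.py <<'E'
import numpy as np, cv2
from rig import telemetry, viewer, hand_in
from scipy.spatial.transform import Rotation as R
def cam(n):
    i=viewer.camera_info(n); return np.array(i["intrinsics"],float),cv2.Rodrigues(np.array(i["rvec"],float))[0],np.array(i["tvec"],float).ravel()
def ray(n,p):
    K,Rm,t=cam(n); d=Rm.T@np.linalg.solve(K,[p[0],p[1],1]); return -Rm.T@t,d
def at_z(n,p,z):
    c,d=ray(n,p); return c+d*(z-c[2])/d[2]
def tri(p1,p2,n1="scene",n2="top"):
    a,d=ray(n1,p1);b,e=ray(n2,p2)
    s=np.linalg.lstsq(np.c_[d,-e],b-a,rcond=None)[0]; u=a+s[0]*d;v=b+s[1]*e
    return (u+v)/2,np.linalg.norm(u-v)
def proj(n,X):
    K,Rm,t=cam(n); return cv2.projectPoints(np.array(X,float).reshape(-1,1,3),cv2.Rodrigues(Rm)[0],t,K,None)[0].reshape(-1,2)
E
python3 - <<'E'
from h import *
np.set_printoptions(precision=3,suppress=True)
for n in("scene","top"):
    im=viewer.camera(n); cv2.imwrite(f"pics/{n}0.png",im)
    K,Rm,t=cam(n); print(n,K[0,0],-Rm.T@t, Rm[2])
    for th in("nest","module0","cover_edge","collar_l","collar_r","start","tape","can","bin"):
        print(th,[(r["bbox"],round(r["p"],2)) for r in viewer.recognise(n,th)])
o=telemetry.get_obs();print(o)
E
```

```text
scene 474.4932886488946 [ 1.167 -0.773  1.103] [-0.408  0.537 -0.738]
nest [([260.0, 150.2, 111.4, 95.3], 0.56), ([303.8, 152.9, 26.5, 21.8], 0.26)]
module0 [([204.8, 238.4, 21.9, 33.2], 0.74), ([229.0, 212.8, 25.8, 22.5], 0.7), ([214.2, 270.4, 22.4, 32.0], 0.68), ([176.8, 304.1, 28.2, 24.0], 0.6), ([263.2, 173.1, 24.5, 27.6], 0.43)]
cover_edge [([313.5, 164.1, 56.1, 63.5], 0.71), ([257.6, 153.3, 109.0, 87.5], 0.55)]
collar_l [([303.3, 148.1, 25.8, 24.1], 0.87), ([262.8, 176.0, 20.8, 17.7], 0.8)]
collar_r [([303.3, 148.1, 25.8, 24.1], 0.87), ([262.8, 176.0, 20.8, 17.7], 0.8)]
start [([294.6, 174.0, 4.0, 10.8], 0.49)]
tape [([302.1, 150.3, 25.7, 21.1], 0.69), ([386.1, 163.0, 31.0, 33.0], 0.62), ([265.4, 176.1, 20.3, 20.2], 0.56)]
can [([280.3, 253.0, 29.3, 54.2], 0.76)]
bin [([347.3, 211.6, 53.2, 50.5], 0.69)]
top 395.53678578882705 [ 0.467 -0.044  1.318] [ 0.117 -0.008 -0.993]
nest [([251.5, 171.0, 90.7, 94.8], 0.74)]
module0 [([360.0, 247.2, 18.3, 15.7], 0.82), ([450.3, 209.3, 13.2, 24.6], 0.69), ([411.7, 207.1, 23.6, 24.9], 0.68), ([394.3, 240.9, 20.9, 16.5], 0.68)]
cover_edge [([2
[... 306 characters left out ...]
2)]
tape [([220.5, 151.4, 28.2, 31.8], 0.91), ([395.4, 240.7, 20.1, 16.4], 0.45)]
can [([382.1, 156.0, 29.6, 26.5], 0.88), ([274.6, 170.8, 67.8, 22.4], 0.56)]
bin [([289.6, 135.5, 38.1, 39.8], 0.87), ([274.3, 171.1, 67.3, 18.5], 0.46)]
{'time': 1.0, 'q': array([ 1.034,  0.527,  1.433, -0.   ,  1.181, -0.178]), 'joint_velocities': array([-0.001,  0.002,  0.001, -0.   ,  0.   , -0.001]), 'joint_torque': array([ -0.   , -44.003, -17.699,   0.063,   0.05 ,   0.   ]), 'position': array([0.219, 0.585, 0.242]), 'tool_rot': array([0.178, 0.984, 0.   , 0.   ]), 'ft_force': array([-0.702, -0.431,  0.45 ]), 'moment': array([-0.042,  0.003,  0.016]), 'grip_force': 0.0, 'grip_width': 0.08705791363531326}
```

```bash
python3 - <<'E'
import cv2
a=cv2.imread("pics/top0.png")[120:290,200:500]; b=cv2.imread("pics/scene0.png")[135:345,160:440]
cv2.imwrite("pics/top0c.png",cv2.resize(a,(780,442),interpolation=cv2.INTER_CUBIC)); cv2.imwrite("pics/scene0c.png",cv2.resize(b,(784,588),interpolation=cv2.INTER_CUBIC))
E
```

```text
(no output)
```

View pics/top0c.png

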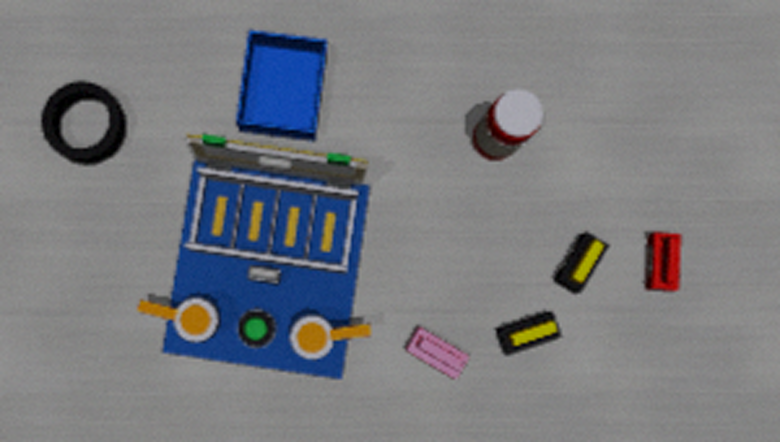

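View pics/scene0c.png

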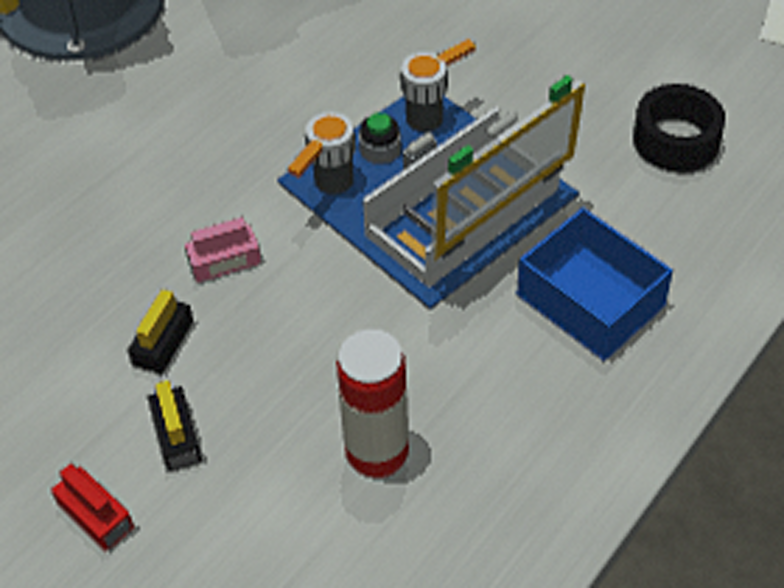

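Top view: modules with a yellow rib on a black body are at full-image px (424,221) and (403,248). The pink look-alike is at (368,255) and the red one at (455,220). Bays are empty, showing only flat yellow floor marks. The scene view agrees: blacks at about (216,253) and (222,287), pink at (240,223), red at (193,316).

```bash
cat >> h.py <<'E'
from scipy.optimize import minimize
def yellow(im):
    h=cv2.cvtColor(im,cv2.COLOR_BGR2HSV); return cv2.inRange(h,(22,120,90),(36,255,255))
def box(x,y,z,yaw,l,w,z0,z1):
    c,s=np.cos(yaw),np.sin(yaw)
    return [[x+a*l/2*c-b*w/2*s,y+a*l/2*s+b*w/2*c,z+q] for a in(-1,1) for b in(-1,1) for q in(z0,z1)]
def blobs(mask,mn=25):
    n,l,st,ce=cv2.connectedComponentsWithStats(mask); return [(st[i],ce[i],(l==i)) for i in range(1,n) if st[i,4]>=mn]
def soft(m,sc=8):
    return cv2.resize(m.astype(np.float32),None,fx=sc,fy=sc,interpolation=cv2.INTER_LINEAR)
def fit(masks,p0,fz=None):
    # masks: {cam:boolmask}; rib box 56x14, z 30..56
    def cost(p):
        x,y,yaw=p[:3]; z=p[3] if fz is None else fz; e=0
        for n,m in masks.items():
            ys,xs=np.where(m); x0,y0=xs.min()-6,ys.min()-6; w,h=np.ptp(xs)+13,np.ptp(ys)+13
            P=(proj(n,box(x,y,z,yaw,.056,.014,.030,.056))-[x0-.5,y0-.5])*8
            im=np.zeros((h*8,w*8),np.uint8); cv2.fillConvexPoly(im,cv2.convexHull(np.round(P).astype(np.int32)),1)
            e+=np.abs(cv2.resize(im.astype(np.float32),(w,h),interpolation=cv2.INTER_AREA)-m[y0:y0+h,x0:x0+w]).sum()/m.sum()
        return e
    best=None
    for dy in np.arange(0,np.pi,np.pi/12):
        q=np.array([p0[0],p0[1],dy,0.0]); c=cost(q)
        if best is None or c<best[0]: best=(c,q)
    s=np.array([[0,0,0,0],[.008,0,0,0],[0,.008,0,0],[0,0,.2,0],[0,0,0,.008]])
    r=minimize(cost,best[1],method="Nelder-Mead",options=dict(initial_simplex=best[1]+s,maxiter=400,xatol=1e-4,fatol=1e-4))
    return r.x,r.fun
def modules(ims,xlim=None):
    out=[]
    bt=blobs(yellow(ims["top"]),12); bs=blobs(yellow(ims["scene"]),12)
    for st,ce,m in bt:
        p=at_z("top",ce,.047); q=proj("scene",p)[0]
        if not bs: continue
        b=min(bs,key=lambda b:np.hypot(*(b[1]-q)))
        d=np.hypot(*(b[1]-q))
        if d<6 and st[4]>30 and st[4]<200:
            X,e=fit({"top":m,"scene":b[2]},p); out.append((X,e,ce,b[1],d))
    return out
E
cat > m.py <<'E'
from h import *
import sys
np.set_printoptions(precision=4,suppress=True)
ims={n:viewer.camera(n) for n in("top","scene")}
for n in ims: cv2.imwrite(f"pics/{n}_last.png",ims[n])
for X,e,c,s,d in modules(ims): print("mod x,y,yaw°,z",X[:2],round(np.degrees(X[2])%180,1),round(X[3],4),"err",round(e,2),c,s,round(d,1))
E
python3 m.py; python3 - <<'E'
from h import *
np.set_printoptions(precision=4,suppress=True)
I={n:cv2.imread(f"pics/{n}0.png") for n in("top","scene")}
for n in I:
    h=cv2.cvtColor(I[n],cv2.COLOR_BGR2HSV)
    g=blobs(cv2.inRange(h,(50,100,50),(80,255,255)),5); o=blobs(cv2.inRange(h,(8,140,120),(20,255,255)),20)
    print(n,"green",[(b[1],b[0][:5]) for b in g]); print("orange",[(b[1],b[0][:5]) for b in o])
    if n=="top":
        x=cv2.resize(I[n][160:275,240:352],(784,805),interpolation=cv2.INTER_CUBIC)[:600]
        cv2.imwrite("pics/nz.png",x)
E
```

```text
mod x,y,yaw°,z [ 0.5521 -0.3845] 147.7 0.0021 err 0.52 [426.037  219.8642] [220.2542 281.7627] 0.5
mod x,y,yaw°,z [ 0.4628 -0.3145] 109.2 0.0014 err 1.07 [404.9231 247.8333] [214.28 247.73] 1.0
top green [(array([281.76, 173.2 ]), array([278, 172,   9,   4,  25], dtype=int32)), (array([329.8462, 180.2692]), array([326, 179,   9,   4,  26], dtype=int32)), (array([297.8485, 245.9394]), array([294, 242,   9,   9,  66], dtype=int32))]
orange [(array([108.6544,  14.9209]), array([  37,    0,  142,   23, 1302], dtype=int32)), (array([158.441 ,  39.3819]), array([ 56,   0, 146,  54, 864], dtype=int32)), (array([260.1273, 239.0727]), array([253, 236,  15,   7,  55], dtype=int32)), (array([274.6526, 242.5474]), array([270, 237,  11,  12,  95], dtype=int32)), (array([319.5567, 249.1753]), array([314, 244,  12,  11,  97], dtype=int32)), (array([333.9057, 247.5283]), array([327, 245,  15,   6,  53], dtype=int32))]
scene green [(array([359.6341, 166.3902]), array([356, 162,   8,   9,  41], dtype=int32)), (array([294.963 , 178.7778]), array([291, 175,   9,   8,  54], dtype=int32)), (array([323.9821, 191.5179]), array([320, 187,   9,  10,  56], dtype=int32))]
orange [(array([315.2647, 156.1275]), array([306, 149,  23,  13, 102], dtype=int32)), (array([277.1739, 180.1739]), array([272, 177,  11,   8,  69], dtype=int32)), (array([268.5273, 190.5455]), array([263, 185,  12,  12,  55], dtype=int32)), (array([307.1071, 221.75  ]), array([302, 218,  10,   9,  28], dtype=int32))]
```

View pics/nz.png

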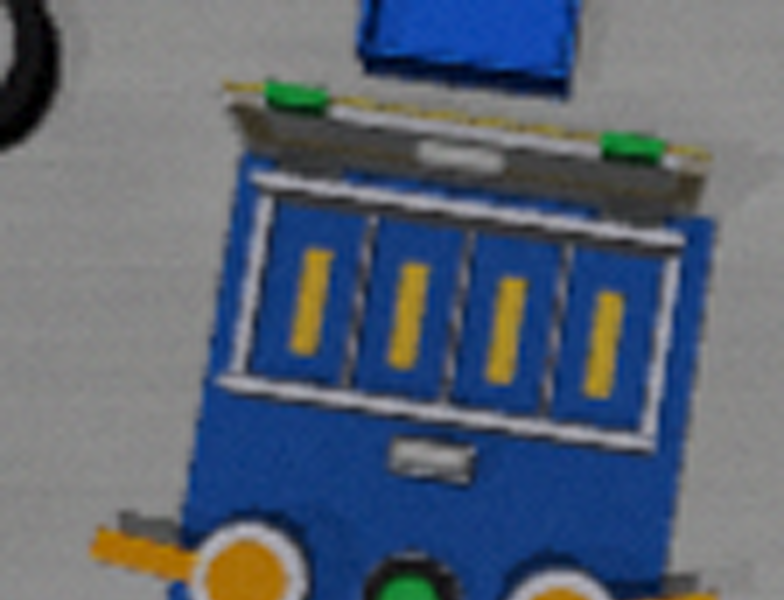

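```bash
python3 - <<'E'
import re
s=open('h.py').read().replace("(22,120,90),(36,255,255)","(20,90,50),(40,255,255)"); open('h.py','w').write(s)
E
python3 m.py; python3 - <<'E'
from h import *
np.set_printoptions(precision=4,suppress=True)
im=cv2.imread("pics/top0.png"); h=cv2.cvtColor(im,cv2.COLOR_BGR2HSV)
m=cv2.inRange(h,(14,120,90),(30,255,255)); m[:195]=0;m[225:]=0;m[:,:275]=0;m[:,340:]=0
P=[]
for st,ce,k in sorted(blobs(m,10),key=lambda b:b[1][0]):
    p=at_z("top",ce,.0085);P.append(p);print("bay",ce,st[4],p)
P=np.array(P);d=P[0]-P[-1];print("bay centre",P.mean(0),"spacing",np.linalg.norm(np.diff(P,axis=0),axis=1),"y-axis deg",np.degrees(np.arctan2(d[1],d[0]))-90)
b,r=tri([294.96,178.78],[297.85,245.94]);print("button",b,r)
cl,r=tri([303.3+12.9-0,0],[0,0])
for n,a in(("L",[274.65,242.55]),("R",[319.56,249.18])): print(n,at_z("top",a,.090))
print("R tri",tri([277.17,180.17],[319.56,249.18]))
print("tabs",tri([359.6,166.4],[281.76,173.2]),tri([324,191.5],[329.85,180.27]))
# box wall-rim corners (outer) from zoom, z=68mm
for q in((250,172),(686,238),(218,384),(652,450)): print(at_z("top",[240-.5+q[0]/7+.0,160-.5+q[1]/7],.068))
mm=cv2.inRange(h,(20,90,50),(40,255,255))[200:262,385:445]; 
v=cv2.resize(im[200:262,385:445],(600,620),interpolation=cv2.INTER_CUBIC)[:600]
cv2.drawContours(v,cv2.findContours(cv2.resize(mm,(600,620),interpolation=0)[:600],0,2)[0],-1,(255,0,255),1);cv2.imwrite("pics/mz.png",v)
E
```

```text
mod x,y,yaw°,z [0.6107 0.0734] 179.3 -0.0006 err 2.29 [283.9565 202.587 ] [340.0449 196.0024] 5.8
mod x,y,yaw°,z [ 0.5518 -0.3838] 147.3 0.0014 err 0.27 [425.7216 219.9485] [220.3769 281.9846] 0.9
mod x,y,yaw°,z [ 0.4634 -0.3143] 108.5 0.0008 err 0.25 [404.8788 247.697 ] [215.4085 248.5732] 1.0
bay [283.9318 202.4773] 44 [0.6144 0.077  0.0085]
bay [297.8636 204.4545] 44 [0.6076 0.0306 0.0085]
bay [311.8636 206.4545] 44 [ 0.6007 -0.016   0.0085]
bay [325.8837 208.5581] 43 [ 0.5935 -0.0626  0.0085]
bay centre [0.604  0.0072 0.0085] spacing [0.0469 0.0471 0.0472] y-axis deg -8.515756567343729
button [0.47   0.0277 0.0488] 0.000741322138657893
L [0.4809 0.0972 0.09  ]
R [ 0.46   -0.0413  0.09  ]
R tri (array([ 0.4596, -0.0417,  0.0916]), np.float64(0.0011154735325965659))
tabs (array([0.6781, 0.0662, 0.1925]), np.float64(0.001976932558572596)) (array([ 0.657 , -0.0723,  0.1933]), np.float64(0.001250336957152366))
[0.667  0.0997 0.068 ]
[ 0.6358 -0.0991  0.068 ]
[0.57   0.1133 0.068 ]
[ 0.5393 -0.0829  0.068 ]
```

View pics/mz.png

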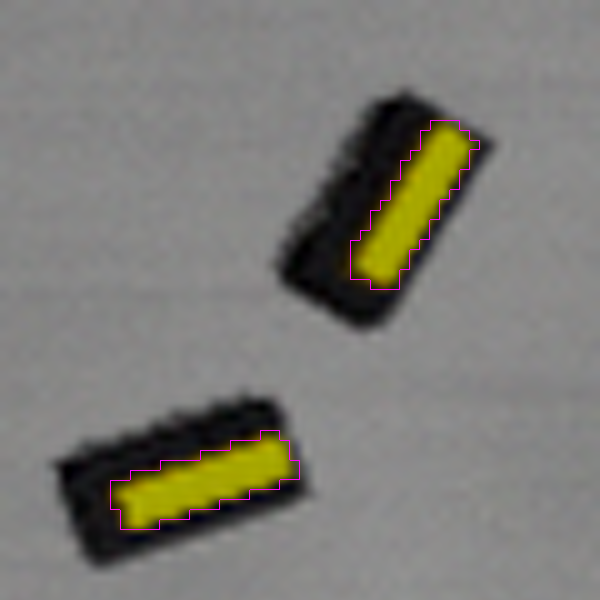

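Chosen: the two black modules with a yellow rib. The crop confirms them, with ribs at about (426,220) and (405,248). Nest frame is at (0.604, 0.007) with yaw −8.5°. The bay spacing and the button and collar heights all agree with the text.

```bash
cat > plan.py <<'E'
# usage: plan.py "x y z yawdeg" ...   prints chained calls (final row of each, repeat rows as needed)
from h import *
import sys
NC=np.array([.604,.0072]); NY=np.radians(-8.5)
def nest(x,y): c,s=np.cos(NY),np.sin(NY); return NC+[c*x-s*y,s*x+c*y]
def pose():
    o=telemetry.get_obs(); Rm=R.from_quat(o["tool_rot"]).as_matrix(); return np.array(o["position"]),np.arctan2(Rm[1,0],Rm[0,0]),o
if __name__=="__main__":
    p,yaw,o=pose(); print("now",p.round(4),round(np.degrees(yaw),1),"t",round(o["time"],1),"f",o["ft_force"].round(1),"w",round(o["grip_width"],4))
    for a in sys.argv[1:]:
        v=a.split()
        if v[0]=="n": t=np.r_[nest(float(v[1]),float(v[2])),float(v[3])]; ty=np.radians(float(v[4])-8.5)
        else: t=np.array(list(map(float,v[:3]))); ty=np.radians(float(v[3]))
        dy=(ty-yaw+np.pi)%(2*np.pi)-np.pi; d=t-p
        k=int(np.ceil(max(np.linalg.norm(d)/.2,abs(dy)/np.radians(35),.01)))
        print("->",t.round(4),round(np.degrees(ty),1),"q6~",round(np.arctan2(t[1],t[0])+np.pi/2-ty,2))
        for i in range(k):
            s=d/k; c,sn=np.cos(yaw),np.sin(yaw)
            tl=[c*s[0]+sn*s[1], sn*s[0]-c*s[1], -s[2]]
            print("   ",[int(round(q*1000)) for q in tl],"roll",round(-np.degrees(dy/k),1),"rows",max(1,int(np.ceil(max(np.linalg.norm(s)/.0415,abs(dy/k)/np.radians(7.1))))))
            yaw+=dy/k
        p=t;yaw=ty
E
python3 -c "
from h import *
print('can',tri([294,258],[399,162]),at_z('top',[399,162],.16),at_z('scene',[294.9,303],0.0))
print('tape',at_z('top',[234,167],.03),'bin',at_z('top',[309,155],.05))"
python3 plan.py "0.45 0.35 0.26 140" "0.463 -0.3 0.26 108.5" "0.4634 -0.3143 0.12 108.5" "0.4634 -0.3143 0.053 108.5"
```

```text
can (array([ 0.71675955, -0.27638621,  0.17008012]), np.float64(0.0034211469589559436)) [ 0.71768856 -0.27960915  0.16      ] [ 0.72942494 -0.29537825  0.        ]
tape [0.73066462 0.24079135 0.03      ] bin [ 0.76570857 -0.00775718  0.05      ]
now [0.2188 0.5854 0.2415] 159.5 t 1.2 f [-0.1 -0.4  0. ] w 0.087
-> [0.45 0.35 0.26] 140.0 q6~ -0.21
    [-149, -70, -9] roll 9.8 rows 4
    [-159, -43, -9] roll 9.8 rows 4
-> [ 0.463 -0.3    0.26 ] 108.5 q6~ -0.9
    [-107, -122, 0] roll 7.9 rows 4
    [-123, -107, 0] roll 7.9 rows 4
    [-136, -89, 0] roll 7.9 rows 4
    [-147, -69, 0] roll 7.9 rows 4
-> [ 0.4634 -0.3143  0.12  ] 108.5 q6~ -0.92
    [-14, -4, 140] roll -0.0 rows 4
-> [ 0.4634 -0.3143  0.053 ] 108.5 q6~ -0.92
    [0, 0, 67] roll -0.0 rows 2
```

```bash
c(){ :; }
python3 -m creep '[{"translation":[-149,-70,-9],"roll":9.8,"gripper":45},{"translation":[-149,-70,-9],"roll":9.8,"gripper":45},{"translation":[-149,-70,-9],"roll":9.8,"gripper":45},{"translation":[-149,-70,-9],"roll":9.8,"gripper":45},{"translation":[-149,-70,-9],"roll":9.8,"gripper":45}]'
python3 -m creep '[{"translation":[-159,-43,-9],"roll":9.8,"gripper":45},{"translation":[-159,-43,-9],"roll":9.8,"gripper":45},{"translation":[-159,-43,-9],"roll":9.8,"gripper":45},{"translation":[-159,-43,-9],"roll":9.8,"gripper":45},{"translation":[-159,-43,-9],"roll":9.8,"gripper":45}]'
python3 -m creep '[{"translation":[-107,-122,0],"roll":7.9,"gripper":45},{"translation":[-107,-122,0],"roll":7.9,"gripper":45},{"translation":[-107,-122,0],"roll":7.9,"gripper":45},{"translation":[-107,-122,0],"roll":7.9,"gripper":45},{"translation":[-107,-122,0],"roll":7.9,"gripper":45}]'
python3 -m creep '[{"translation":[-123,-107,0],"roll":7.9,"gripper":45},{"translation":[-123,-107,0],"roll":7.9,"gripper":45},{"translation":[-123,-107,0],"roll":7.9,"gripper":45},{"translation":[-123,-107,0],"roll":7.9,"gripper":45},{"translation":[-123,-107,0],"roll":7.9,"gripper":45}]'
python3 m.py
python3 plan.py "0.463 -0.3 0.26 108.5" "0.4634 -0.3143 0.12 108.5" "0.4634 -0.3143 0.053 108.5"
```

```text
time: 1.62
position: [0.339, 0.4635, 0.2511]
tool_rot: [0.264, 0.964, -0.0, 0.002]
ft_force: [-0.6, 0.8, 0.3]
grip_width: 0.0617
grip_force: 0.0
time: 2.03
position: [0.4553, 0.3462, 0.2603]
tool_rot: [0.346, 0.938, 0.0, 0.003]
ft_force: [-0.5, -0.2, -0.7]
grip_width: 0.045
grip_force: 0.0
time: 2.45
position: [0.4523, 0.1834, 0.2595]
tool_rot: [0.409, 0.912, -0.002, -0.0]
ft_force: [-0.9, -0.3, 0.3]
grip_width: 0.0454
grip_force: 0.0
time: 2.87
position: [0.457, 0.0203, 0.2599]
tool_rot: [0.471, 0.882, -0.001, 0.002]
ft_force: [-0.0, 0.5, 0.4]
grip_width: 0.0452
grip_force: 0.0
mod x,y,yaw°,z [0.6103 0.0732] 179.9 -0.0002 err 2.33 [284.  202.4] [340.0257 196.1308] 5.8
mod x,y,yaw°,z [ 0.5517 -0.3837] 147.5 0.0017 err 0.27 [425.7347 219.9796] [220.3769 281.9846] 0.9
mod x,y,yaw°,z [ 0.4633 -0.3142] 109.3 0.0005 err 0.26 [404.8824 247.6078] [215.4085 248.5732] 1.0
now [0.4559 0.0246 0.2597] 123.9 t 3.0 f [0.8 0.6 0.1] w 0.0448
-> [ 0.463 -0.3    0.26 ] 108.5 q6~ -0.9
    [-137, -88, 0] roll 7.7 rows 4
    [-147, -68, 0] roll 7.7 rows 4
-> [ 0.4634 -0.3143  0.12  ] 108.5 q6~ -0.92
    [-14, -4, 140] roll -0.0 rows 4
-> [ 0.4634 -0.3143  0.053 ] 108.5 q6~ -0.92
    [0, 0, 67] roll -0.0 rows 2
```

```bash
python3 -m creep '[{"translation":[-137,-88,0],"roll":7.7,"gripper":45},{"translation":[-137,-88,0],"roll":7.7,"gripper":45},{"translation":[-137,-88,0],"roll":7.7,"gripper":45},{"translation":[-137,-88,0],"roll":7.7,"gripper":45},{"translation":[-137,-88,0],"roll":7.7,"gripper":45}]' >/dev/null
python3 -m creep '[{"translation":[-147,-68,0],"roll":7.7,"gripper":45},{"translation":[-147,-68,0],"roll":7.7,"gripper":45},{"translation":[-147,-68,0],"roll":7.7,"gripper":45},{"translation":[-147,-68,0],"roll":7.7,"gripper":45},{"translation":[-147,-68,0],"roll":7.7,"gripper":45}]' >/dev/null
python3 -m creep '[{"translation":[-14,-4,140],"roll":0,"gripper":45},{"translation":[-14,-4,140],"roll":0,"gripper":45},{"translation":[-14,-4,140],"roll":0,"gripper":45},{"translation":[-14,-4,140],"roll":0,"gripper":45},{"translation":[-14,-4,140],"roll":0,"gripper":45}]'
python3 m.py
python3 plan.py "0.4634 -0.3143 0.053 109"
```

```text
time: 4.22
position: [0.4635, -0.3096, 0.1151]
tool_rot: [0.582, 0.813, 0.001, -0.005]
ft_force: [0.5, 0.1, -0.0]
grip_width: 0.0451
grip_force: 0.0
mod x,y,yaw°,z [0.6107 0.0734] 179.3 -0.0006 err 2.3 [283.9565 202.587 ] [340.0567 196.026 ] 5.8
mod x,y,yaw°,z [ 0.5563 -0.3857] 147.6 0.0061 err 1.23 [427.2364 216.5636] [220.3182 281.9697] 3.0
now [ 0.4657 -0.3121  0.1193] 108.8 t 4.3 f [0.8 0.9 1. ] w 0.0448
-> [ 0.4634 -0.3143  0.053 ] 109.0 q6~ -0.93
    [-1, -3, 66] roll -0.2 rows 2
```

```bash
python3 -m creep '[{"translation":[-1,-3,30],"roll":0,"gripper":45},{"translation":[-1,-3,50],"roll":0,"gripper":45},{"translation":[-1,-3,66],"roll":0,"gripper":45},{"translation":[-1,-3,66],"roll":0,"gripper":45},{"translation":[-1,-3,66],"roll":0,"gripper":45}]'
python3 -m creep '[{"translation":[0,0,0],"roll":0,"gripper":5},{"translation":[0,0,0],"roll":0,"gripper":5},{"translation":[0,0,0],"roll":0,"gripper":5},{"translation":[0,0,0],"roll":0,"gripper":5},{"translation":[0,0,0],"roll":0,"gripper":5}]' 30
python3 -m creep '[{"translation":[0,0,0],"roll":0,"gripper":5},{"translation":[0,0,-40],"roll":0,"gripper":5},{"translation":[0,0,-80],"roll":0,"gripper":5},{"translation":[0,0,-120],"roll":0,"gripper":5},{"translation":[0,0,-150],"roll":0,"gripper":5}]' 
python3 plan.py "n -0.0 -0.0705 0.21 180" "n 0 -0.0705 0.09 180"
```

```text
time: 4.73
position: [0.4633, -0.3158, 0.055]
tool_rot: [0.582, 0.813, -0.0, 0.001]
ft_force: [0.8, -0.1, 0.3]
grip_width: 0.045
grip_force: 0.0
time: 5.15
position: [0.4624, -0.3163, 0.0543]
tool_rot: [0.583, 0.813, -0.0, 0.001]
ft_force: [-0.3, -0.0, -1.2]
grip_width: 0.0197
grip_force: 0.0
time: 5.57
position: [0.4623, -0.3164, 0.2059]
tool_rot: [0.583, 0.813, -0.0, 0.001]
ft_force: [0.7, -0.7, -0.6]
grip_width: 0.0141
grip_force: 30.0
now [ 0.4623 -0.3164  0.2059] 108.7 t 5.6 f [ 0.7 -0.7 -0.6] w 0.0141
-> [ 0.5936 -0.0625  0.21  ] 171.5 q6~ -1.53
    [99, 103, -2] roll -31.4 rows 5
    [31, 139, -2] roll -31.4 rows 5
-> [ 0.5936 -0.0625  0.09  ] 171.5 q6~ -1.53
    [0, 0, 120] roll -0.0 rows 3
```

```bash
python3 -m creep '[{"translation":[99,103,-2],"roll":-31.4,"gripper":5},{"translation":[99,103,-2],"roll":-31.4,"gripper":5},{"translation":[99,103,-2],"roll":-31.4,"gripper":5},{"translation":[99,103,-2],"roll":-31.4,"gripper":5},{"translation":[99,103,-2],"roll":-31.4,"gripper":5}]'
python3 -m creep '[{"translation":[31,139,-2],"roll":-31.4,"gripper":5},{"translation":[31,139,-2],"roll":-31.4,"gripper":5},{"translation":[31,139,-2],"roll":-31.4,"gripper":5},{"translation":[31,139,-2],"roll":-31.4,"gripper":5},{"translation":[31,139,-2],"roll":-31.4,"gripper":5}]' >/dev/null
python3 -m creep '[{"translation":[0,0,0],"roll":0,"gripper":5},{"translation":[0,0,0],"roll":0,"gripper":5}]'
python3 m.py
python3 plan.py "n 0 -0.0705 0.09 180"
python3 -c "
import cv2
a=cv2.imread('pics/scene_last.png')[90:290,190:440];cv2.imwrite('pics/s1.png',cv2.resize(a,(750,600),interpolation=cv2.INTER_CUBIC))"
```

```text
time: 5.98
position: [0.5287, -0.1848, 0.2053]
tool_rot: [0.337, 0.942, 0.001, -0.001]
ft_force: [0.2, -0.5, -1.2]
grip_width: 0.0137
grip_force: 30.0
time: 6.57
position: [0.5927, -0.0624, 0.207]
tool_rot: [0.075, 0.997, 0.0, -0.001]
ft_force: [-0.1, 0.1, -1.4]
grip_width: 0.0137
grip_force: 30.0
mod x,y,yaw°,z [0.609  0.0733] 179.9 0.0005 err 2.25 [283.9787 202.6596] [340.1066 195.9597] 5.8
mod x,y,yaw°,z [ 0.552  -0.3839] 146.6 0.0016 err 0.25 [425.6535 219.9505] [220.4198 282.0611] 1.0
now [ 0.5927 -0.0634  0.2072] 171.4 t 6.7 f [-0.2  0.4 -1.8] w 0.014
-> [ 0.5936 -0.0625  0.09  ] 171.5 q6~ -1.53
    [-1, 1, 117] roll -0.1 rows 3
```

View pics/s1.png

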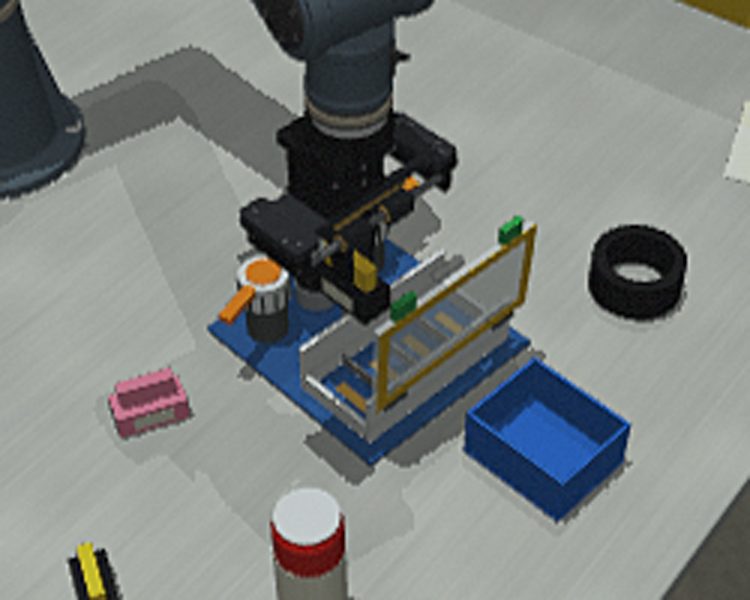

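Scene picture: the module hangs level in the fingers over the near end bay (crop px 365,285), with cover and bays clear.

```bash
python3 -m creep '[{"translation":[-1,1,35],"roll":0,"gripper":5},{"translation":[-1,1,70],"roll":0,"gripper":5},{"translation":[-1,1,100],"roll":0,"gripper":5},{"translation":[-1,1,117],"roll":0,"gripper":5},{"translation":[-1,1,117],"roll":0,"gripper":5}]'
python3 plan.py "n 0 -0.0705 0.064 180"
```

```text
time: 7.08
position: [0.591, -0.0622, 0.0864]
tool_rot: [0.076, 0.997, 0.001, -0.005]
ft_force: [-0.6, 0.6, -1.5]
grip_width: 0.0134
grip_force: 30.0
now [ 0.591  -0.0622  0.0864] 171.3 t 7.1 f [-0.6  0.6 -1.5] w 0.0134
-> [ 0.5936 -0.0625  0.064 ] 171.5 q6~ -1.53
    [-3, 0, 22] roll -0.2 rows 1
```

```bash
python3 -m creep '[{"translation":[0,0,7],"roll":0,"gripper":5},{"translation":[0,0,14],"roll":0,"gripper":5},{"translation":[0,0,20],"roll":0,"gripper":5},{"translation":[0,0,25],"roll":0,"gripper":5},{"translation":[0,0,25],"roll":0,"gripper":5}]'
python3 plan.py "n 0 -0.0705 0.062 180"
```

```text
time: 7.5
position: [0.5943, -0.0619, 0.0653]
tool_rot: [0.074, 0.997, 0.0, -0.0]
ft_force: [0.0, -0.0, -1.6]
grip_width: 0.0141
grip_force: 30.0
now [ 0.5943 -0.0619  0.0653] 171.5 t 7.5 f [ 0.  -0.  -1.6] w 0.0141
-> [ 0.5936 -0.0625  0.062 ] 171.5 q6~ -1.53
    [1, -1, 3] roll -0.0 rows 1
```

```bash
python3 -m creep '[{"translation":[0,0,2],"roll":0,"gripper":5},{"translation":[0,0,3],"roll":0,"gripper":5},{"translation":[0,0,3],"roll":0,"gripper":5}]'
python3 -m creep '[{"translation":[0,0,0],"roll":0,"gripper":30},{"translation":[0,0,0],"roll":0,"gripper":30},{"translation":[0,0,0],"roll":0,"gripper":30},{"translation":[0,0,0],"roll":0,"gripper":30}]'
python3 -m creep '[{"translation":[0,0,-40],"roll":0,"gripper":30},{"translation":[0,0,-80],"roll":0,"gripper":30},{"translation":[0,0,-120],"roll":0,"gripper":30},{"translation":[0,0,-160],"roll":0,"gripper":30},{"translation":[0,0,-160],"roll":0,"gripper":30}]'
python3 plan.py "0.552 -0.3839 0.22 147" "0.552 -0.3839 0.11 147"
```

```text
time: 7.75
position: [0.5946, -0.0619, 0.0628]
tool_rot: [0.074, 0.997, -0.0, 0.0]
ft_force: [-0.3, 0.4, -1.9]
grip_width: 0.014
grip_force: 30.0
time: 8.08
position: [0.5947, -0.0619, 0.0629]
tool_rot: [0.074, 0.997, -0.0, 0.0]
ft_force: [0.2, -0.2, 0.7]
grip_width: 0.0278
grip_force: 0.0
time: 8.5
position: [0.5994, -0.0632, 0.2314]
tool_rot: [0.074, 0.997, -0.002, 0.008]
ft_force: [2.9, -0.4, 0.3]
grip_width: 0.0302
grip_force: 0.0
now [ 0.5994 -0.0632  0.2314] 171.5 t 8.5 f [ 2.9 -0.4  0.3] w 0.0302
-> [ 0.552  -0.3839  0.22  ] 147.0 q6~ -1.6
    [0, -162, 6] roll 12.3 rows 4
    [-35, -158, 6] roll 12.3 rows 4
-> [ 0.552  -0.3839  0.11  ] 147.0 q6~ -1.6
    [0, 0, 110] roll -0.0 rows 3
```

```bash
python3 -m creep '[{"translation":[3,-162,0],"roll":12.3,"gripper":45},{"translation":[3,-162,0],"roll":12.3,"gripper":45},{"translation":[3,-162,0],"roll":12.3,"gripper":45},{"translation":[3,-162,0],"roll":12.3,"gripper":45},{"translation":[3,-162,0],"roll":12.3,"gripper":45}]'
python3 -m creep '[{"translation":[-35,-158,0],"roll":12.3,"gripper":45},{"translation":[-35,-158,0],"roll":12.3,"gripper":45},{"translation":[-35,-158,0],"roll":12.3,"gripper":45},{"translation":[-35,-158,0],"roll":12.3,"gripper":45},{"translation":[-35,-158,0],"roll":12.3,"gripper":45}]' >/dev/null
python3 -m creep '[{"translation":[0,0,0],"roll":0,"gripper":45}]'
python3 m.py
python3 plan.py "0.552 -0.3839 0.11 147"
python3 -c "
import cv2
a=cv2.imread('pics/top_last.png')[150:280,240:440];cv2.imwrite('pics/t2.png',cv2.resize(a,(800,520),interpolation=cv2.INTER_CUBIC))"
```

```text
time: 8.92
position: [0.5671, -0.2291, 0.2228]
tool_rot: [0.183, 0.983, -0.002, 0.001]
ft_force: [0.6, -0.2, 0.1]
grip_width: 0.0444
grip_force: 0.0
time: 9.42
position: [0.5435, -0.3836, 0.222]
tool_rot: [0.287, 0.958, 0.0, 0.0]
ft_force: [0.3, 0.7, -0.3]
grip_width: 0.0453
grip_force: 0.0
mod x,y,yaw°,z [0.6011 0.0283] 179.8 -0.0011 err 2.03 [297.9583 204.5625] [331.9506 200.0864] 3.5
mod x,y,yaw°,z [ 0.5516 -0.3839] 146.5 0.0014 err 1.14 [423.6226 223.283 ] [220.3438 282.0312] 5.0
now [ 0.5439 -0.3805  0.2221] 146.9 t 9.5 f [-0.1 -0.2 -0.3] w 0.045
-> [ 0.552  -0.3839  0.11  ] 147.0 q6~ -1.6
    [-9, 2, 112] roll -0.1 rows 3
```

View pics/t2.png

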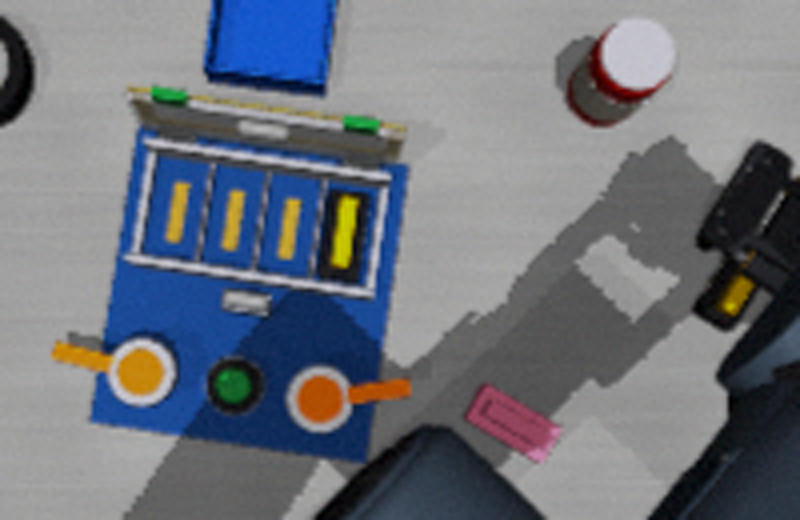

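Top view: the first module lies flat in the right end bay (crop 345,230). The second still sits under the gripper (crop 735,295), not moved.

```bash
python3 -m creep '[{"translation":[-9,2,40],"roll":0,"gripper":45},{"translation":[-9,2,80],"roll":0,"gripper":45},{"translation":[-9,2,112],"roll":0,"gripper":45},{"translation":[-9,2,112],"roll":0,"gripper":45},{"translation":[-9,2,112],"roll":0,"gripper":45}]'
python3 -m creep '[{"translation":[0,0,0],"roll":0,"gripper":45}]' >/dev/null
python3 plan.py "0.5518 -0.3839 0.053 147"
```

```text
time: 9.93
position: [0.5523, -0.3821, 0.109]
tool_rot: [0.284, 0.959, 0.001, -0.002]
ft_force: [0.2, -0.7, -0.5]
grip_width: 0.0449
grip_force: 0.0
now [ 0.5542 -0.3846  0.1124] 147.0 t 10.0 f [-0.5 -0.5  1.5] w 0.0451
-> [ 0.5518 -0.3839  0.053 ] 147.0 q6~ -1.6
    [2, -1, 59] roll -0.0 rows 2
```

```bash
python3 -m creep '[{"translation":[1,0,25],"roll":0,"gripper":45},{"translation":[1,0,45],"roll":0,"gripper":45},{"translation":[1,0,58],"roll":0,"gripper":45},{"translation":[1,0,58],"roll":0,"gripper":45},{"translation":[1,0,58],"roll":0,"gripper":45}]'
python3 -m creep '[{"translation":[0,0,0],"roll":0,"gripper":5},{"translation":[0,0,0],"roll":0,"gripper":5},{"translation":[0,0,0],"roll":0,"gripper":5},{"translation":[0,0,0],"roll":0,"gripper":5},{"translation":[0,0,0],"roll":0,"gripper":5}]' 30 >/dev/null
python3 -m creep '[{"translation":[0,0,0],"roll":0,"gripper":5},{"translation":[0,0,0],"roll":0,"gripper":5},{"translation":[0,0,0],"roll":0,"gripper":5}]' 
python3 -m creep '[{"translation":[0,0,-40],"roll":0,"gripper":5},{"translation":[0,0,-80],"roll":0,"gripper":5},{"translation":[0,0,-120],"roll":0,"gripper":5},{"translation":[0,0,-150],"roll":0,"gripper":5},{"translation":[0,0,-150],"roll":0,"gripper":5}]' 
python3 plan.py "n 0 0.0235 0.22 180" "n 0 0.0235 0.09 180"
```

```text
time: 10.43
position: [0.5526, -0.3849, 0.0539]
tool_rot: [0.285, 0.959, -0.0, 0.001]
ft_force: [0.1, -0.5, 0.4]
grip_width: 0.0451
grip_force: 0.0
time: 11.1
position: [0.5521, -0.3845, 0.0528]
tool_rot: [0.285, 0.959, 0.0, 0.0]
ft_force: [-0.7, 0.6, 2.6]
grip_width: 0.0139
grip_force: 29.9
time: 11.52
position: [0.5551, -0.3875, 0.2102]
tool_rot: [0.285, 0.959, -0.003, 0.006]
ft_force: [1.6, -0.3, -1.0]
grip_width: 0.0138
grip_force: 29.9
now [ 0.5551 -0.3875  0.2102] 146.9 t 11.5 f [ 1.6 -0.3 -1. ] w 0.0138
-> [0.6075 0.0304 0.22  ] 171.5 q6~ -1.37
    [61, 126, -3] roll -8.2 rows 4
    [43, 134, -3] roll -8.2 rows 4
    [23, 138, -3] roll -8.2 rows 4
-> [0.6075 0.0304 0.09  ] 171.5 q6~ -1.37
    [0, 0, 130] roll -0.0 rows 4
```

```bash
python3 -m creep '[{"translation":[61,126,-10],"roll":-8.2,"gripper":5},{"translation":[61,126,-10],"roll":-8.2,"gripper":5},{"translation":[61,126,-10],"roll":-8.2,"gripper":5},{"translation":[61,126,-10],"roll":-8.2,"gripper":5},{"translation":[61,126,-10],"roll":-8.2,"gripper":5}]'
python3 -m creep '[{"translation":[43,134,-3],"roll":-8.2,"gripper":5},{"translation":[43,134,-3],"roll":-8.2,"gripper":5},{"translation":[43,134,-3],"roll":-8.2,"gripper":5},{"translation":[43,134,-3],"roll":-8.2,"gripper":5},{"translation":[43,134,-3],"roll":-8.2,"gripper":5}]'
python3 -m creep '[{"translation":[23,138,-3],"roll":-8.2,"gripper":5},{"translation":[23,138,-3],"roll":-8.2,"gripper":5},{"translation":[23,138,-3],"roll":-8.2,"gripper":5},{"translation":[23,138,-3],"roll":-8.2,"gripper":5},{"translation":[23,138,-3],"roll":-8.2,"gripper":5}]' >/dev/null
python3 -m creep '[{"translation":[0,0,0],"roll":0,"gripper":5},{"translation":[0,0,0],"roll":0,"gripper":5}]'
python3 m.py
python3 plan.py "n 0 0.0235 0.09 180"
python3 -c "
import cv2
a=cv2.imread('pics/scene_last.png')[90:290,190:440];cv2.imwrite('pics/s3.png',cv2.resize(a,(750,600),interpolation=cv2.INTER_CUBIC))"
```

```text
time: 11.93
position: [0.5688, -0.2403, 0.2112]
tool_rot: [0.213, 0.977, 0.002, -0.002]
ft_force: [0.4, 0.1, -1.5]
grip_width: 0.0138
grip_force: 29.9
time: 12.35
position: [0.5865, -0.1024, 0.2144]
tool_rot: [0.143, 0.99, 0.001, -0.001]
ft_force: [0.1, -0.2, -2.6]
grip_width: 0.0137
grip_force: 29.9
time: 12.93
position: [0.6047, 0.0309, 0.2178]
tool_rot: [0.075, 0.997, -0.001, -0.0]
ft_force: [-0.6, -1.3, -2.2]
grip_width: 0.0137
grip_force: 29.9
now [0.6047 0.0307 0.2181] 171.4 t 13.0 f [-0.4  1.  -2.8] w 0.0135
-> [0.6075 0.0304 0.09  ] 171.5 q6~ -1.37
    [-3, 0, 128] roll -0.1 rows 4
```

View pics/s3.png

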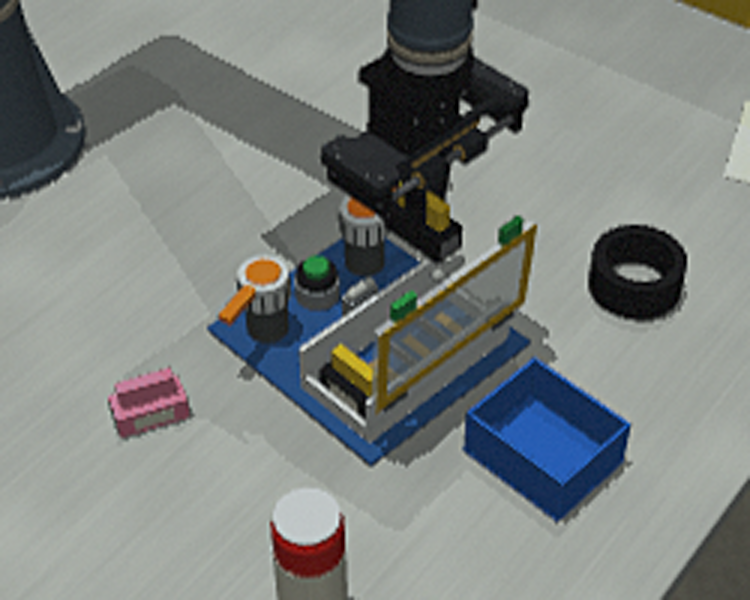

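The first module is flat in its bay (crop 345,375). The second hangs level over the box (crop 430,225). No other black module is in view.

```bash
python3 -m creep '[{"translation":[-2,0,35],"roll":0,"gripper":5},{"translation":[-2,0,70],"roll":0,"gripper":5},{"translation":[-2,0,105],"roll":0,"gripper":5},{"translation":[-2,0,128],"roll":0,"gripper":5},{"translation":[-2,0,128],"roll":0,"gripper":5}]'
python3 -m creep '[{"translation":[0,0,0],"roll":0,"gripper":5}]' >/dev/null
python3 plan.py "n 0 0.0235 0.065 180"
```

```text
time: 13.45
position: [0.6027, 0.0311, 0.0853]
tool_rot: [0.075, 0.997, 0.0, -0.006]
ft_force: [-1.1, -0.1, -2.7]
grip_width: 0.0138
grip_force: 29.9
now [0.606  0.0312 0.0895] 171.4 t 13.5 f [ 0.6  0.2 -1.5] w 0.0137
-> [0.6075 0.0304 0.065 ] 171.5 q6~ -1.37
    [-2, 0, 24] roll -0.1 rows 1
```

```bash
python3 -m creep '[{"translation":[0,0,7],"roll":0,"gripper":5},{"translation":[0,0,14],"roll":0,"gripper":5},{"translation":[0,0,20],"roll":0,"gripper":5},{"translation":[0,0,26],"roll":0,"gripper":5},{"translation":[0,0,26],"roll":0,"gripper":5}]'
python3 -m creep '[{"translation":[0,0,0],"roll":0,"gripper":5}]' >/dev/null
python3 plan.py "n 0 0.0235 0.062 180"
```

```text
time: 13.95
position: [0.6061, 0.0326, 0.0639]
tool_rot: [0.074, 0.997, 0.0, -0.001]
ft_force: [-0.7, -0.7, -2.2]
grip_width: 0.0136
grip_force: 29.9
now [0.6065 0.0326 0.0644] 171.5 t 14.0 f [-0.1 -0.  -1.8] w 0.0139
-> [0.6075 0.0304 0.062 ] 171.5 q6~ -1.37
    [-1, -2, 2] roll 0.0 rows 1
```

```bash
python3 -m creep '[{"translation":[0,0,2],"roll":0,"gripper":5},{"translation":[0,0,3],"roll":0,"gripper":5},{"translation":[0,0,3],"roll":0,"gripper":5}]'
python3 -m creep '[{"translation":[0,0,0],"roll":0,"gripper":30},{"translation":[0,0,0],"roll":0,"gripper":30},{"translation":[0,0,0],"roll":0,"gripper":30},{"translation":[0,0,0],"roll":0,"gripper":30}]'
python3 -m creep '[{"translation":[0,0,-40],"roll":0,"gripper":30},{"translation":[0,0,-80],"roll":0,"gripper":30},{"translation":[0,0,-120],"roll":0,"gripper":30},{"translation":[0,0,-160],"roll":0,"gripper":30},{"translation":[0,0,-200],"roll":0,"gripper":30}]'
python3 -m creep '[{"translation":[0,0,0],"roll":0,"gripper":0},{"translation":[0,0,0],"roll":0,"gripper":0}]' >/dev/null
python3 plan.py "n 0.13 0 0.262 180" "n 0.13 0 0.18 180"
```

```text
time: 14.28
position: [0.6066, 0.0326, 0.0615]
tool_rot: [0.074, 0.997, 0.0, -0.0]
ft_force: [0.0, 0.5, -1.9]
grip_width: 0.0132
grip_force: 29.9
time: 14.62
position: [0.607, 0.0325, 0.0619]
tool_rot: [0.074, 0.997, -0.0, 0.0]
ft_force: [-0.1, -0.3, 1.5]
grip_width: 0.0279
grip_force: 0.0
time: 15.03
position: [0.6063, 0.0326, 0.2636]
tool_rot: [0.074, 0.997, 0.0, 0.0]
ft_force: [-0.1, 1.2, -0.1]
grip_width: 0.0301
grip_force: 0.0
now [0.6083 0.0323 0.2651] 171.5 t 15.2 f [-0.2 -1.  -0.1] w 0.0235
-> [ 0.7326 -0.012   0.262 ] 171.5 q6~ -1.44
    [-129, -26, 3] roll 0.0 rows 4
-> [ 0.7326 -0.012   0.18  ] 171.5 q6~ -1.44
    [0, 0, 82] roll -0.0 rows 2
```

```bash
python3 -m creep '[{"translation":[-129,-26,0],"roll":0,"gripper":0},{"translation":[-129,-26,0],"roll":0,"gripper":0},{"translation":[-129,-26,0],"roll":0,"gripper":0},{"translation":[-129,-26,0],"roll":0,"gripper":0},{"translation":[-129,-26,0],"roll":0,"gripper":0}]'
python3 -m creep '[{"translation":[0,0,0],"roll":0,"gripper":0}]' >/dev/null
python3 m.py
python3 plan.py "n 0.13 0 0.18 180"
python3 -c "
import cv2
a=cv2.imread('pics/top_last.png')[140:280,230:430];b=cv2.imread('pics/scene_last.png')[90:290,220:420]
import numpy as np
cv2.imwrite('pics/s4.png',np.hstack([cv2.resize(a,(457,320)),cv2.resize(b,(320,320))]))"
```

```text
time: 15.62
position: [0.7313, -0.0137, 0.2578]
tool_rot: [0.075, 0.997, 0.0, -0.002]
ft_force: [-0.1, 0.2, -0.1]
grip_width: 0.0012
grip_force: 0.0
now [ 0.7284 -0.0114  0.2603] 171.5 t 15.8 f [-0.3 -0.  -0.8] w 0.0005
-> [ 0.7326 -0.012   0.18  ] 171.5 q6~ -1.44
    [-4, 0, 80] roll 0.0 rows 2
```

View pics/s4.png

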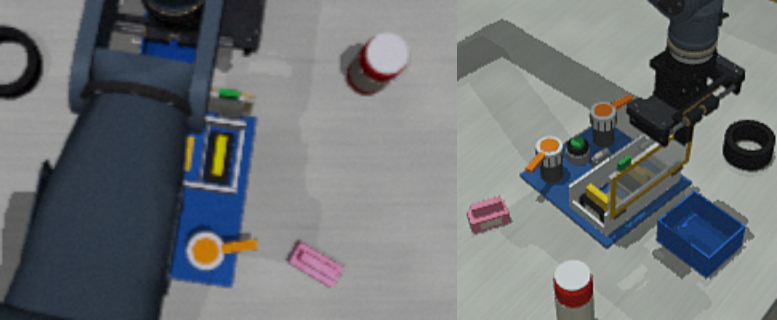

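```bash
python3 -m creep '[{"translation":[-4,0,40],"roll":0,"gripper":0},{"translation":[-4,0,80],"roll":0,"gripper":0},{"translation":[-4,0,80],"roll":0,"gripper":0},{"translation":[-4,0,80],"roll":0,"gripper":0},{"translation":[-4,0,80],"roll":0,"gripper":0}]'
python3 plan.py "n 0.0725 0 0.184 180" "n 0.0476 0 0.183 180" "n 0.0239 0 0.175 180" "n 0.003 0 0.162 180" "n -0.0138 0 0.143 180"
```

```text
time: 16.22
position: [0.7347, -0.0125, 0.1836]
tool_rot: [0.074, 0.997, -0.0, 0.001]
ft_force: [0.5, -0.1, 1.4]
grip_width: 0.0002
grip_force: 0.0
now [ 0.7347 -0.0125  0.1836] 171.5 t 16.2 f [ 0.5 -0.1  1.4] w 0.0002
-> [ 0.6757 -0.0035  0.184 ] 171.5 q6~ -1.43
    [60, 0, 0] roll 0.0 rows 2
-> [6.511e-01 2.000e-04 1.830e-01] 171.5 q6~ -1.42
    [25, 0, 1] roll -0.0 rows 1
-> [0.6276 0.0037 0.175 ] 171.5 q6~ -1.42
    [24, 0, 8] roll -0.0 rows 1
-> [0.607  0.0068 0.162 ] 171.5 q6~ -1.41
    [21, 0, 13] roll -0.0 rows 1
-> [0.5904 0.0092 0.143 ] 171.5 q6~ -1.41
    [17, 0, 19] roll -0.0 rows 1
```

```bash
python3 -m creep '[{"translation":[15,0,0],"roll":0,"gripper":0},{"translation":[28,0,0],"roll":0,"gripper":0},{"translation":[40,0,0],"roll":0,"gripper":0},{"translation":[50,0,0],"roll":0,"gripper":0},{"translation":[60,0,0],"roll":0,"gripper":0}]'
python3 -m creep '[{"translation":[13,0,0],"roll":0,"gripper":0},{"translation":[25,0,1],"roll":0,"gripper":0},{"translation":[37,0,4],"roll":0,"gripper":0},{"translation":[49,0,9],"roll":0,"gripper":0},{"translation":[49,0,9],"roll":0,"gripper":0}]'
python3 plan.py "n 0.003 0 0.162 180" "n -0.0138 0 0.143 180"
python3 - <<'E'
from h import *
im=viewer.camera("scene");cv2.imwrite("pics/s5.png",cv2.resize(im[90:290,220:420],(500,500)))
E
```

```text
time: 16.63
position: [0.6767, -0.0041, 0.186]
tool_rot: [0.074, 0.997, -0.0, 0.004]
ft_force: [1.7, 0.2, 0.1]
grip_width: 0.0009
grip_force: 0.6
time: 17.05
position: [0.626, 0.0036, 0.1758]
tool_rot: [0.074, 0.997, -0.0, 0.002]
ft_force: [-0.6, -0.5, -0.5]
grip_width: 0.0003
grip_force: 0.0
now [0.626  0.0036 0.1758] 171.5 t 17.1 f [-0.6 -0.5 -0.5] w 0.0003
-> [0.607  0.0068 0.162 ] 171.5 q6~ -1.41
    [19, 0, 14] roll 0.0 rows 1
-> [0.5904 0.0092 0.143 ] 171.5 q6~ -1.41
    [17, 0, 19] roll -0.0 rows 1
```

View pics/s5.png

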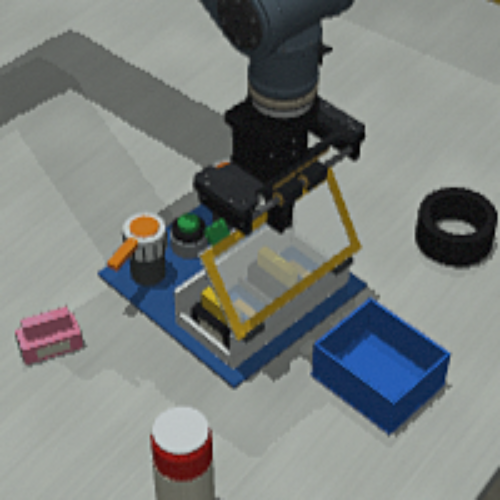

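The cover is following the finger (at about 60°), and both modules show through it, lying in their bays (crop 210,305 and 275,265).

```bash
python3 -m creep '[{"translation":[10,0,6],"roll":0,"gripper":0},{"translation":[19,0,13],"roll":0,"gripper":0},{"translation":[28,0,22],"roll":0,"gripper":0},{"translation":[36,0,32],"roll":0,"gripper":0},{"translation":[36,0,32],"roll":0,"gripper":0}]'
python3 -m creep '[{"translation":[6,0,10],"roll":0,"gripper":0},{"translation":[11,0,21],"roll":0,"gripper":0},{"translation":[14,0,31],"roll":0,"gripper":0},{"translation":[15,0,37],"roll":0,"gripper":0},{"translation":[15,0,37],"roll":0,"gripper":0}]'
python3 plan.py "n -0.03 0 0.097 180"
```

```text
time: 17.52
position: [0.5907, 0.0087, 0.141]
tool_rot: [0.074, 0.997, 0.0, -0.0]
ft_force: [-0.9, 0.9, 0.8]
grip_width: 0.0006
grip_force: 0.0
time: 17.93
position: [0.5781, 0.0104, 0.1043]
tool_rot: [0.074, 0.997, -0.0, 0.002]
ft_force: [0.5, -0.0, 0.4]
grip_width: 0.0004
grip_force: 0.0
now [0.5781 0.0104 0.1043] 171.5 t 17.9 f [ 0.5 -0.   0.4] w 0.0004
-> [0.5743 0.0116 0.097 ] 171.5 q6~ -1.4
    [4, 1, 7] roll -0.0 rows 1
```

```bash
python3 -m creep '[{"translation":[2,0,2],"roll":0,"gripper":0},{"translation":[3,0,4],"roll":0,"gripper":0},{"translation":[4,0,6],"roll":0,"gripper":0},{"translation":[4,0,8],"roll":0,"gripper":0},{"translation":[4,0,8],"roll":0,"gripper":0}]'
python3 -m creep '[{"translation":[0,0,1],"roll":0,"gripper":0},{"translation":[0,0,2],"roll":0,"gripper":0},{"translation":[0,0,2],"roll":0,"gripper":0}]'
```

```text
time: 18.35
position: [0.5757, 0.0107, 0.0974]
tool_rot: [0.074, 0.997, -0.0, 0.004]
ft_force: [3.8, -0.1, 5.7]
grip_width: 0.0006
grip_force: 2.6
time: 18.6
position: [0.5758, 0.0107, 0.0972]
tool_rot: [0.074, 0.997, -0.0, 0.004]
ft_force: [0.5, -0.2, 17.1]
grip_width: 0.0004
grip_force: 8.7
```

```bash
python3 -m creep '[{"translation":[0,0,1],"roll":0,"gripper":0},{"translation":[0,0,2],"roll":0,"gripper":0},{"translation":[0,0,2],"roll":0,"gripper":0}]'
python3 -m creep '[{"translation":[0,0,-20],"roll":0,"gripper":0},{"translation":[0,0,-60],"roll":0,"gripper":0},{"translation":[0,0,-100],"roll":0,"gripper":0},{"translation":[0,0,-130],"roll":0,"gripper":0},{"translation":[0,0,-130],"roll":0,"gripper":0}]'
python3 - <<'E'
from h import *
im=viewer.camera("scene");cv2.imwrite("pics/s6.png",cv2.resize(im[90:290,220:420],(500,500)))
E
```

```text
time: 18.85
position: [0.5758, 0.0107, 0.097]
tool_rot: [0.074, 0.997, -0.001, 0.004]
ft_force: [-2.0, 0.4, 28.9]
grip_width: 0.0001
grip_force: 14.5
time: 19.27
position: [0.5755, 0.0109, 0.2282]
tool_rot: [0.074, 0.997, -0.001, 0.006]
ft_force: [0.1, 0.4, 0.5]
grip_width: 0.0009
grip_force: 0.0
```

View pics/s6.png

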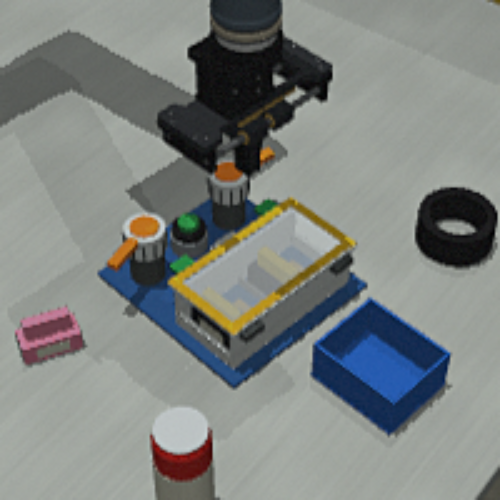

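The cover is shut flat and stays so after release. The modules are visible under it and the green tabs lie forward. Next, the left collar.

```bash
python3 plan.py "n -0.135 0.070 0.22 90" "n -0.135 0.07 0.11 90"
```

```text
now [0.5738 0.0111 0.2252] 171.5 t 19.3 f [ 0.7 -0.2 -1. ] w 0.0004
-> [0.4808 0.0964 0.22  ] 81.5 q6~ 0.35
    [35, 24, 2] roll 30.0 rows 5
    [42, 3, 2] roll 30.0 rows 5
    [38, -18, 2] roll 30.0 rows 5
-> [0.4808 0.0964 0.11  ] 81.5 q6~ 0.35
    [0, 0, 110] roll -0.0 rows 3
```

```bash
python3 -m creep '[{"translation":[35,24,2],"roll":30,"gripper":66},{"translation":[35,24,2],"roll":30,"gripper":66},{"translation":[35,24,2],"roll":30,"gripper":66},{"translation":[35,24,2],"roll":30,"gripper":66},{"translation":[35,24,2],"roll":30,"gripper":66}]' >/dev/null
python3 -m creep '[{"translation":[42,3,2],"roll":30,"gripper":66},{"translation":[42,3,2],"roll":30,"gripper":66},{"translation":[42,3,2],"roll":30,"gripper":66},{"translation":[42,3,2],"roll":30,"gripper":66},{"translation":[42,3,2],"roll":30,"gripper":66}]' >/dev/null
python3 -m creep '[{"translation":[38,-18,2],"roll":30,"gripper":66},{"translation":[38,-18,2],"roll":30,"gripper":66},{"translation":[38,-18,2],"roll":30,"gripper":66},{"translation":[38,-18,2],"roll":30,"gripper":66},{"translation":[38,-18,2],"roll":30,"gripper":66}]' >/dev/null
python3 -m creep '[{"translation":[0,0,0],"roll":0,"gripper":66},{"translation":[0,0,0],"roll":0,"gripper":66}]'
python3 plan.py "n -0.135 0.07 0.12 90" "n -0.135 0.07 0.08 90"
```

```text
time: 20.73
position: [0.4792, 0.0974, 0.2151]
tool_rot: [0.756, 0.654, -0.0, -0.0]
ft_force: [-0.1, 0.4, -0.4]
grip_width: 0.0658
grip_force: 0.0
now [0.4792 0.0974 0.2151] 81.7 t 20.7 f [-0.1  0.4 -0.4] w 0.0658
-> [0.4808 0.0964 0.12  ] 81.5 q6~ 0.35
    [-1, 2, 95] roll 0.2 rows 3
-> [0.4808 0.0964 0.08  ] 81.5 q6~ 0.35
    [0, 0, 40] roll -0.0 rows 1
```

```bash
python3 -m creep '[{"translation":[-1,1,35],"roll":0,"gripper":66},{"translation":[-1,1,70],"roll":0,"gripper":66},{"translation":[-1,1,95],"roll":0,"gripper":66},{"translation":[-1,1,95],"roll":0,"gripper":66},{"translation":[-1,1,95],"roll":0,"gripper":66}]'
python3 -m creep '[{"translation":[0,0,15],"roll":0,"gripper":66},{"translation":[0,0,28],"roll":0,"gripper":66},{"translation":[0,0,38],"roll":0,"gripper":66},{"translation":[0,0,38],"roll":0,"gripper":66},{"translation":[0,0,38],"roll":0,"gripper":66}]'
python3 plan.py "n -0.135 0.07 0.08 90"
```

```text
time: 21.15
position: [0.4794, 0.0962, 0.1196]
tool_rot: [0.757, 0.653, -0.001, -0.001]
ft_force: [0.4, 0.5, -0.2]
grip_width: 0.0659
grip_force: 0.0
time: 21.57
position: [0.4808, 0.0964, 0.0833]
tool_rot: [0.757, 0.653, 0.0, 0.0]
ft_force: [0.3, -0.2, 0.7]
grip_width: 0.0659
grip_force: 0.0
now [0.4808 0.0964 0.0833] 81.5 t 21.6 f [ 0.3 -0.2  0.7] w 0.0659
-> [0.4808 0.0964 0.08  ] 81.5 q6~ 0.35
    [0, 0, 3] roll 0.0 rows 1
```

```bash
python3 -m creep '[{"translation":[0,0,3],"roll":0,"gripper":40},{"translation":[0,0,3],"roll":0,"gripper":40},{"translation":[0,0,3],"roll":0,"gripper":40},{"translation":[0,0,3],"roll":0,"gripper":40},{"translation":[0,0,3],"roll":0,"gripper":40}]' 40
python3 -m creep '[{"translation":[0,0,0],"roll":6,"gripper":40},{"translation":[0,0,0],"roll":12,"gripper":40},{"translation":[0,0,0],"roll":18,"gripper":40},{"translation":[0,0,0],"roll":24,"gripper":40},{"translation":[0,0,0],"roll":30,"gripper":40}]'
python3 plan.py
```

```text
time: 21.98
position: [0.4808, 0.0964, 0.0801]
tool_rot: [0.758, 0.653, 0.0, 0.0]
ft_force: [0.3, 0.3, 3.6]
grip_width: 0.0511
grip_force: 40.0
time: 22.4
position: [0.4805, 0.0965, 0.0801]
tool_rot: [0.902, 0.433, 0.0, 0.0]
ft_force: [-0.3, 0.4, 4.7]
grip_width: 0.051
grip_force: 40.0
now [0.4805 0.0965 0.0801] 51.3 t 22.4 f [-0.3  0.4  4.7] w 0.051
```

```bash
python3 -m creep '[{"translation":[0,0,0],"roll":6,"gripper":40},{"translation":[0,0,0],"roll":12,"gripper":40},{"translation":[0,0,0],"roll":18,"gripper":40},{"translation":[0,0,0],"roll":24,"gripper":40},{"translation":[0,0,0],"roll":30,"gripper":40}]'
python3 -m creep '[{"translation":[0,0,0],"roll":6,"gripper":40},{"translation":[0,0,0],"roll":12,"gripper":40},{"translation":[0,0,0],"roll":18,"gripper":40},{"translation":[0,0,0],"roll":24,"gripper":40},{"translation":[0,0,0],"roll":29,"gripper":40}]'
python3 -m creep '[{"translation":[0,0,0],"roll":2,"gripper":40},{"translation":[0,0,0],"roll":3,"gripper":40},{"translation":[0,0,0],"roll":3,"gripper":40}]'
python3 -c "
from h import *
o=telemetry.get_obs();print(o['moment'].round(2))
im=viewer.camera('scene');cv2.imwrite('pics/s7.png',cv2.resize(im[90:290,220:420],(500,500)))"
python3 plan.py
```

```text
time: 22.82
position: [0.4804, 0.0967, 0.0801]
tool_rot: [0.983, 0.184, 0.0, -0.0]
ft_force: [-0.5, 2.2, 3.3]
grip_width: 0.0514
grip_force: 40.0
time: 23.23
position: [0.4785, 0.0971, 0.08]
tool_rot: [0.998, -0.065, -0.002, 0.0]
ft_force: [-4.8, 6.6, 9.4]
grip_width: 0.0512
grip_force: 40.0
time: 23.48
position: [0.4773, 0.0975, 0.08]
tool_rot: [0.996, -0.089, -0.003, 0.0]
ft_force: [-4.2, 4.8, 8.4]
grip_width: 0.0516
grip_force: 40.0
[0.87 0.91 1.01]
now [0.4773 0.0975 0.08  ] -10.2 t 23.5 f [-4.5  5.   8.1] w 0.0513
```

```bash
python3 -m creep '[{"translation":[0,0,0],"roll":0,"gripper":63},{"translation":[0,0,0],"roll":0,"gripper":63},{"translation":[0,0,0],"roll":0,"gripper":63},{"translation":[0,0,0],"roll":0,"gripper":63},{"translation":[0,0,0],"roll":0,"gripper":63}]'
python3 -m creep '[{"translation":[0,0,-20],"roll":0,"gripper":63},{"translation":[0,0,-60],"roll":0,"gripper":63},{"translation":[0,0,-100],"roll":0,"gripper":63},{"translation":[0,0,-120],"roll":0,"gripper":63},{"translation":[0,0,-120],"roll":0,"gripper":63}]'
python3 plan.py "n -0.135 -0.07 0.20 90" "n -0.135 -0.07 0.12 90"
```

```text
time: 23.95
position: [0.4806, 0.0962, 0.0795]
tool_rot: [0.996, -0.092, 0.0, 0.0]
ft_force: [-0.5, 0.3, -0.3]
grip_width: 0.0626
grip_force: 0.0
time: 24.37
position: [0.4836, 0.0962, 0.2041]
tool_rot: [0.996, -0.092, 0.005, -0.0]
ft_force: [0.3, -0.2, -0.9]
grip_width: 0.063
grip_force: 0.0
now [0.4836 0.0962 0.2041] -10.5 t 24.4 f [ 0.3 -0.2 -0.9] w 0.063
-> [ 0.4601 -0.0421  0.2   ] 81.5 q6~ 0.06
    [1, 47, 1] roll -30.7 rows 5
    [-23, 41, 1] roll -30.7 rows 5
    [-41, 23, 1] roll -30.7 rows 5
-> [ 0.4601 -0.0421  0.12  ] 81.5 q6~ 0.06
    [0, 0, 80] roll -0.0 rows 2
```

```bash
python3 -m creep '[{"translation":[2,47,0],"roll":-30.7,"gripper":66},{"translation":[2,47,0],"roll":-30.7,"gripper":66},{"translation":[2,47,0],"roll":-30.7,"gripper":66},{"translation":[2,47,0],"roll":-30.7,"gripper":66},{"translation":[2,47,0],"roll":-30.7,"gripper":66}]' >/dev/null
python3 -m creep '[{"translation":[-23,41,0],"roll":-30.7,"gripper":66},{"translation":[-23,41,0],"roll":-30.7,"gripper":66},{"translation":[-23,41,0],"roll":-30.7,"gripper":66},{"translation":[-23,41,0],"roll":-30.7,"gripper":66},{"translation":[-23,41,0],"roll":-30.7,"gripper":66}]' >/dev/null
python3 -m creep '[{"translation":[-41,23,0],"roll":-30.7,"gripper":66},{"translation":[-41,23,0],"roll":-30.7,"gripper":66},{"translation":[-41,23,0],"roll":-30.7,"gripper":66},{"translation":[-41,23,0],"roll":-30.7,"gripper":66},{"translation":[-41,23,0],"roll":-30.7,"gripper":66}]' >/dev/null
python3 -m creep '[{"translation":[0,0,0],"roll":0,"gripper":66},{"translation":[0,0,0],"roll":0,"gripper":66}]'
python3 plan.py "n -0.135 -0.07 0.12 90"
python3 - <<'E'
from h import *
im=viewer.camera("scene");cv2.imwrite("pics/s8.png",cv2.resize(im[90:290,220:420],(500,500)))
E
```

```text
time: 25.78
position: [0.4577, -0.043, 0.1988]
tool_rot: [0.758, 0.653, -0.0, -0.001]
ft_force: [-0.3, 0.3, 0.4]
grip_width: 0.066
grip_force: 0.0
now [ 0.4577 -0.043   0.1988] 81.5 t 25.8 f [-0.3  0.3  0.4] w 0.066
-> [ 0.4601 -0.0421  0.12  ] 81.5 q6~ 0.06
    [1, 2, 79] roll -0.0 rows 2
```

View pics/s8.png

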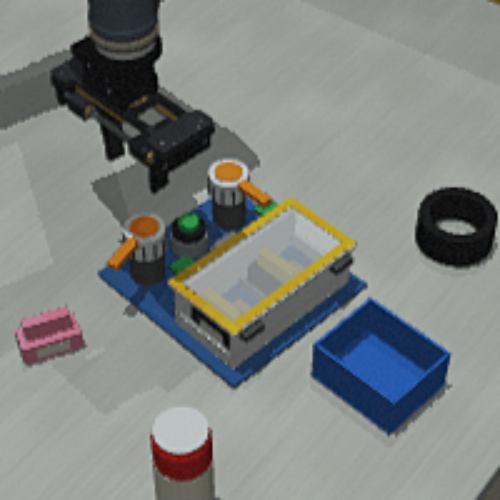

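The left tongue (crop 255,195) now points over its tab and the cover is shut. Next, the right collar (crop 145,228).

```bash
python3 -m creep '[{"translation":[1,2,35],"roll":0,"gripper":66},{"translation":[1,2,60],"roll":0,"gripper":66},{"translation":[1,2,79],"roll":0,"gripper":66},{"translation":[1,2,79],"roll":0,"gripper":66},{"translation":[1,2,79],"roll":0,"gripper":66}]'
python3 -m creep '[{"translation":[0,0,0],"roll":0,"gripper":66}]' >/dev/null
python3 plan.py "n -0.135 -0.07 0.08 90"
```

```text
time: 26.25
position: [0.4597, -0.042, 0.1198]
tool_rot: [0.757, 0.653, -0.001, -0.001]
ft_force: [0.3, 0.1, 0.7]
grip_width: 0.0659
grip_force: 0.0
now [ 0.4609 -0.0424  0.1211] 81.6 t 26.3 f [ 0.2 -0.3  0.1] w 0.0661
-> [ 0.4601 -0.0421  0.08  ] 81.5 q6~ 0.06
    [0, -1, 41] roll 0.1 rows 1
```

```bash
python3 -m creep '[{"translation":[0,0,15],"roll":0,"gripper":66},{"translation":[0,0,30],"roll":0,"gripper":66},{"translation":[0,0,41],"roll":0,"gripper":66},{"translation":[0,0,41],"roll":0,"gripper":66},{"translation":[0,0,41],"roll":0,"gripper":66}]'
python3 -m creep '[{"translation":[0,0,0],"roll":0,"gripper":40},{"translation":[0,0,0],"roll":0,"gripper":40},{"translation":[0,0,0],"roll":0,"gripper":40},{"translation":[0,0,0],"roll":0,"gripper":40},{"translation":[0,0,0],"roll":0,"gripper":40}]' 40
python3 -m creep '[{"translation":[0,0,0],"roll":-6,"gripper":40},{"translation":[0,0,0],"roll":-12,"gripper":40},{"translation":[0,0,0],"roll":-18,"gripper":40},{"translation":[0,0,0],"roll":-24,"gripper":40},{"translation":[0,0,0],"roll":-30,"gripper":40}]'
python3 plan.py
```

```text
time: 26.75
position: [0.4609, -0.0424, 0.0804]
tool_rot: [0.757, 0.653, 0.0, 0.001]
ft_force: [0.7, 0.0, 1.1]
grip_width: 0.0659
grip_force: 0.0
time: 27.17
position: [0.4595, -0.0421, 0.0803]
tool_rot: [0.757, 0.654, -0.001, -0.0]
ft_force: [-2.5, -1.2, 7.5]
grip_width: 0.0516
grip_force: 40.0
time: 27.58
position: [0.4598, -0.0421, 0.0803]
tool_rot: [0.56, 0.828, -0.0, -0.0]
ft_force: [-1.6, 1.0, 5.1]
grip_width: 0.051
grip_force: 40.0
now [ 0.4598 -0.0421  0.0803] 111.8 t 27.6 f [-1.6  1.   5.1] w 0.051
```

```bash
python3 -m creep '[{"translation":[0,0,0],"roll":-6,"gripper":40},{"translation":[0,0,0],"roll":-12,"gripper":40},{"translation":[0,0,0],"roll":-18,"gripper":40},{"translation":[0,0,0],"roll":-24,"gripper":40},{"translation":[0,0,0],"roll":-30,"gripper":40}]'
python3 -m creep '[{"translation":[0,0,0],"roll":-6,"gripper":40},{"translation":[0,0,0],"roll":-12,"gripper":40},{"translation":[0,0,0],"roll":-18,"gripper":40},{"translation":[0,0,0],"roll":-24,"gripper":40},{"translation":[0,0,0],"roll":-30,"gripper":40}]'
python3 -m creep '[{"translation":[0,0,0],"roll":-2,"gripper":40},{"translation":[0,0,0],"roll":-3,"gripper":40},{"translation":[0,0,0],"roll":-3,"gripper":40}]'
python3 -c "
from h import *
o=telemetry.get_obs();print(o['moment'].round(2))"
python3 -m creep '[{"translation":[0,0,0],"roll":0,"gripper":63},{"translation":[0,0,0],"roll":0,"gripper":63},{"translation":[0,0,0],"roll":0,"gripper":63},{"translation":[0,0,0],"roll":0,"gripper":63},{"translation":[0,0,0],"roll":0,"gripper":63}]'
python3 -m creep '[{"translation":[0,0,-20],"roll":0,"gripper":63},{"translation":[0,0,-60],"roll":0,"gripper":63},{"translation":[0,0,-80],"roll":0,"gripper":63},{"translation":[0,0,-80],"roll":0,"gripper":0},{"translation":[0,0,-80],"roll":0,"gripper":0}]'
python3 plan.py "n -0.1355 0 0.16 180" "n -0.1355 0 0.085 180"
```

```text
time: 28.0
position: [0.4601, -0.0419, 0.0803]
tool_rot: [0.327, 0.945, 0.0, -0.0]
ft_force: [-0.5, 2.9, 5.0]
grip_width: 0.0513
grip_force: 40.0
time: 28.42
position: [0.462, -0.0419, 0.0799]
tool_rot: [0.075, 0.997, 0.001, 0.002]
ft_force: [6.1, 4.2, -3.0]
grip_width: 0.0515
grip_force: 40.0
time: 28.67
position: [0.4622, -0.0418, 0.0799]
tool_rot: [0.051, 0.999, 0.001, 0.002]
ft_force: [3.9, 4.5, -2.9]
grip_width: 0.0511
grip_force: 40.0
[ 0.86 -0.55 -1.2 ]
time: 29.08
position: [0.4602, -0.0423, 0.0796]
tool_rot: [0.047, 0.999, -0.0, -0.0]
ft_force: [-0.7, 0.2, -0.4]
grip_width: 0.0627
grip_force: 0.0
time: 29.5
position: [0.4609, -0.0425, 0.1606]
tool_rot: [0.047, 0.999, -0.001, 0.001]
ft_force: [-0.6, -0.0, 0.3]
grip_width: 0.056
grip_force: 0.0
now [ 0.4609 -0.0425  0.1606] 174.6 t 29.5 f [-0.6 -0.   0.3] w 0.056
-> [0.47   0.0272 0.16  ] 171.5 q6~ -1.36
    [-2, 70, 1] roll 3.1 rows 2
-> [0.47   0.0272 0.085 ] 171.5 q6~ -1.36
    [0, 0, 75] roll -0.0 rows 2
```

```bash
python3 -m creep '[{"translation":[-2,70,0],"roll":3,"gripper":0},{"translation":[-2,70,0],"roll":3,"gripper":0},{"translation":[-2,70,0],"roll":3,"gripper":0},{"translation":[-2,70,0],"roll":3,"gripper":0},{"translation":[-2,70,0],"roll":3,"gripper":0}]' >/dev/null
python3 -m creep '[{"translation":[0,0,0],"roll":0,"gripper":0},{"translation":[0,0,0],"roll":0,"gripper":0},{"translation":[0,0,0],"roll":0,"gripper":0},{"translation":[0,0,0],"roll":0,"gripper":0}]'
python3 plan.py "n -0.1355 0 0.085 180"
python3 - <<'E'
from h import *
im=viewer.camera("scene");cv2.imwrite("pics/s9.png",cv2.resize(im[90:290,220:420],(600,600),interpolation=cv2.INTER_CUBIC))
E
```

```text
time: 30.25
position: [0.4689, 0.0266, 0.1595]
tool_rot: [0.074, 0.997, -0.0, -0.0]
ft_force: [-0.2, -0.5, 1.0]
grip_width: 0.0024
grip_force: 0.0
now [0.4689 0.0266 0.1595] 171.5 t 30.2 f [-0.2 -0.5  1. ] w 0.0024
-> [0.47   0.0272 0.085 ] 171.5 q6~ -1.36
    [-1, 1, 74] roll 0.0 rows 2
```

View pics/s9.png

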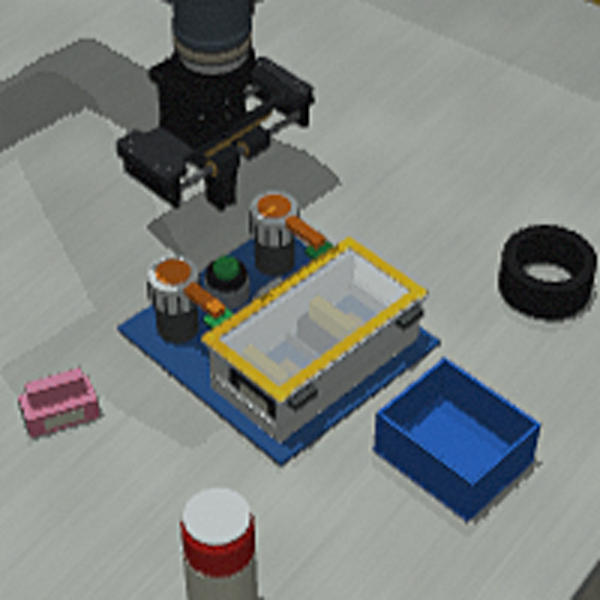

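Both tongues (crop 308,232 and 208,298) lie over their tabs and the cover is shut. The finger is above the button (crop 228,265).

```bash
python3 -m creep '[{"translation":[-1,1,30],"roll":0,"gripper":0},{"translation":[-1,1,60],"roll":0,"gripper":0},{"translation":[-1,1,74],"roll":0,"gripper":0},{"translation":[-1,1,74],"roll":0,"gripper":0},{"translation":[-1,1,74],"roll":0,"gripper":0}]'
python3 -m creep '[{"translation":[0,0,6],"roll":0,"gripper":0},{"translation":[0,0,10],"roll":0,"gripper":0},{"translation":[0,0,13],"roll":0,"gripper":0},{"translation":[0,0,16],"roll":0,"gripper":0},{"translation":[0,0,16],"roll":0,"gripper":0}]'
python3 -m creep '[{"translation":[0,0,2],"roll":0,"gripper":0},{"translation":[0,0,2],"roll":0,"gripper":0}]'
```

```text
time: 30.72
position: [0.4697, 0.028, 0.0851]
tool_rot: [0.073, 0.997, 0.0, -0.001]
ft_force: [0.3, -0.1, -0.4]
grip_width: 0.0009
grip_force: 0.0
time: 31.13
position: [0.4707, 0.028, 0.0698]
tool_rot: [0.073, 0.997, -0.0, 0.001]
ft_force: [-0.5, 0.2, 3.6]
grip_width: 0.0002
grip_force: 1.7
time: 31.3
position: [0.4707, 0.028, 0.0679]
tool_rot: [0.073, 0.997, -0.0, 0.001]
ft_force: [0.1, -0.6, 4.8]
grip_width: 0.0004
grip_force: 2.3
```

```bash
python3 -m creep '[{"translation":[0,0,1],"roll":0,"gripper":0},{"translation":[0,0,2],"roll":0,"gripper":0},{"translation":[0,0,3],"roll":0,"gripper":0},{"translation":[0,0,4],"roll":0,"gripper":0},{"translation":[0,0,4],"roll":0,"gripper":0}]'
```

```text
time: 31.72
position: [0.4708, 0.028, 0.0669]
tool_rot: [0.073, 0.997, -0.0, 0.002]
ft_force: [-4.1, 0.2, 33.7]
grip_width: 0.0005
grip_force: 16.9
```

Bottomed out (about 34 N, 6 mm of travel). Now let go and check.

```bash
python3 -m creep '[{"translation":[0,0,-10],"roll":0,"gripper":0},{"translation":[0,0,-50],"roll":0,"gripper":0},{"translation":[0,0,-90],"roll":0,"gripper":0},{"translation":[0,0,-130],"roll":0,"gripper":0},{"translation":[0,0,-130],"roll":0,"gripper":0}]' >/dev/null
python3 -m creep '[{"translation":[20,0,-20],"roll":0,"gripper":0},{"translation":[40,0,-40],"roll":0,"gripper":0},{"translation":[40,0,-40],"roll":0,"gripper":0},{"translation":[40,0,-40],"roll":0,"gripper":0},{"translation":[40,0,-40],"roll":0,"gripper":0}]'
python3 - <<'E'
from h import *
im=viewer.camera("scene")
cv2.imwrite("pics/s10.png",cv2.resize(im[90:345,160:430],(635,600),interpolation=cv2.INTER_CUBIC))
E
```

```text
time: 32.55
position: [0.4307, 0.0339, 0.2331]
tool_rot: [0.073, 0.997, -0.0, 0.0]
ft_force: [0.0, 0.7, -0.6]
grip_width: 0.001
grip_force: 0.0
```

View pics/s10.png

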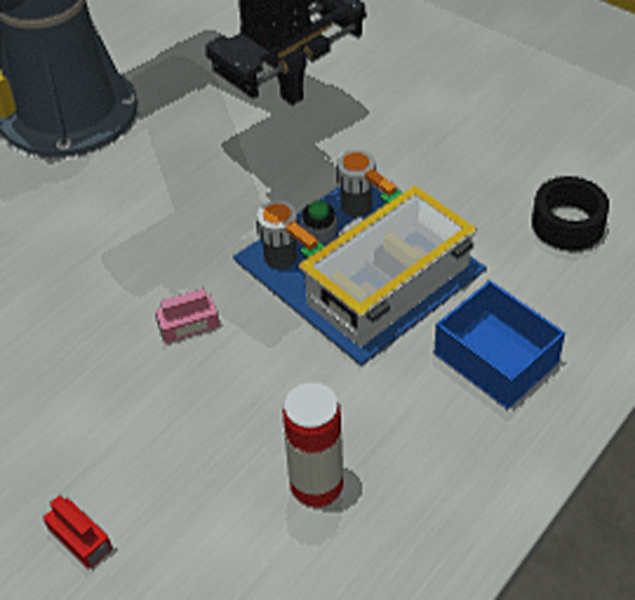

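The cover is shut, both tongues are over their tabs, and the button (crop 320,212) is up. The bystanders and look-alikes have not been moved, and no module is left on the bench.

```bash
python3 -c "
from rig import hand_in
print(hand_in())"
```

```text
the job is handed in; nothing more can be done
None
```

I handed the job in at about 33 s with both modules in bays, the cover shut, both collars at their end stops and the start button pressed fully and back up; the tape, can, bin and look-alikes were not moved. The rig gave no verdict, so I don't know how it was judged.

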